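# Load, pin and clamp a bracket in the weld fixture

## Task

Load the loose steel angle bracket into the weld fixture: foot flat on the rest block, upright leg at the heel stop, long edge along the two side dowels, so that its hole lies over the hole in the block. Then take from the rack the locating pin that fits that hole snugly and push it down through the bracket into the block until its collar sits on the foot. Last, swing the black handle of the toggle clamp down as far as it goes so that the clamp bears on the foot, and leave the other two pins and the rest of the bench as they are.

Things in the scene. Friction and masses are not known exactly. Their poses are not given: they have to be found in the camera images.
- bracket: Loose L-shaped angle bracket of bare steel, 0.6 kg. Origin: centre of the foot's underside, z up. Foot 130 mm long (x -65 to +65), 50 mm wide (y), 8 mm thick, with an 18 mm hole through it at x = +45. Upright leg at the -x end (x -65 to -57 mm), 8 mm thick, 50 mm wide, top 70 mm above the underside. It starts on its foot between fixture and rack, leg towards the robot.
- bracket_hole (a point): Centre of the bracket's 18 mm hole, at the underside of the foot (the foot's top is 8 mm higher).
- bracket_leg_top (a point): Centre of the top edge of the upright leg, 70 mm above the underside. The leg is 8 mm thick along the bracket's x and 50 mm wide along its y: a good place to grip from above.
- bracket_heel (a point): Point on the foot's underside directly below the middle of the upright leg (bracket x = -61 mm, y = 0, z = 0).
- fixture: Weld fixture, fixed to the bench. Origin: on the bench surface under the middle of the seat. The bracket sits in it with the same x, y and z axes, leg at the -x end. Base plate 184 x 205 x 12 mm; on it the rest block, 124 x 40 mm, top 52 mm above the bench, with the hole for the pin. The toggle clamp stands on the +y side, in the plane x = -12 mm.
- seat (a point): Middle of the rest block's top, 52 mm above the bench: where the bracket's origin belongs. Heel stop: face at x = -66.5 mm, top 64 mm above the bench. Two round-topped 12 mm side dowels at x = -35 and +20 mm, their near side at y = -26.5 mm, tops 68 mm above the bench. With the holes concentric the bracket has 1.5 mm of play to stop and dowels.
- bush (a point): Centre of the mouth of the 18 mm hole in the rest block (fixture x = +45 mm, y = 0, 52 mm above the bench). The hole is 40 mm deep.
- pin16: The pin that fits: 16 mm shank. Origin: centre of the collar's underside, z up along the pin. Shank 45 mm below the origin, the last 10 mm tapering to 8 mm wide; collar 32 mm wide, 6 mm thick; above it a straight round grip 26 mm wide up to 50 mm above the origin. 0.2 kg. Hangs by its collar in any place of the rack. Home: origin 60 mm above the bench, collar on the foot.
- pin12: Thinner pin, too loose for the job: 12 mm shank, collar 28 mm, grip 22 mm wide; otherwise the same shape. In another place of the rack. Leave it.
- pin20: Thicker pin, does not enter the hole: 20 mm shank, collar 36 mm, grip 30 mm wide; otherwise the same shape. In another place of the rack. Leave it.
- rack: Fixed sheet-steel pin rack, open below, 190 mm long (x) and 60 mm deep (y), its top plate 76 mm above the bench. Origin: on the bench under its centre. Three 22.5 mm holes at x = -55, 0 and +55 mm in a row, a pin hanging by its collar in each.
- clamp_handle (a joint): Closing angle of the toggle clamp's handle: 0 fully open (upright), 1.403 rad fully closed (nearly level, rising 12 degrees outward). Starts between 0 and 0.12. It stays where it is left; swinging it takes 2 to 4 N at the grip, somewhat more at the end, where the arm presses on the foot. A linkage swings the arm down with it.
- clamp_grip (a point): Point on the centre line of the handle's black round grip (22 mm thick), 130 mm from the pivot; the handle's end is 25 mm farther out. It swings in the fixture's y-z plane, x = -12 mm: open, it stands above the pivot; to close, it moves towards the fixture's +y and down in a quarter circle.
- clamp_pivot (a point): Pivot axis of the clamp's handle, fixed: fixture x = -12 mm, y = +97 mm, 40 mm above the bench, axis along the fixture's x.
- clamp_arm: Hold-down arm of the clamp with a rubber-tipped spindle. Origin: its pivot, at fixture x = -12 mm, y = +62 mm, 82 mm above the bench. Open, it stands upright, top 155 mm above the bench, spindle towards -y; closed, it lies level towards -y and the 18 mm rubber tip presses on the foot's top at fixture x = -12 mm, y = 0.
- hammer: Loose chipping hammer, 250 mm long, lying between the robot and the rack. Not needed.
- brush: Loose wire brush, 250 mm long, lying behind the fixture. Not needed.
- square: Loose triangular magnetic welding square, 100 mm, red, 18 mm high, lying near the robot. Not needed.
- tin: Loose round tin, 90 mm wide, 75 mm high, behind the bracket. Not needed.
- bolts: Loose orange box of bolts, 110 x 80 x 55 mm, behind the fixture. Not needed.
- hookrod: Loose bent steel rod, 10 mm thick, about 160 mm long, lying left of the robot. Not needed.
Things that resemble listed ones, but are neither listed nor needed, are in the scene too. What is shaped like the bracket but yellow is not meant. What is shaped like the pin16 but purple is not meant.

How it is judged:
By the outcome, as a careful person would: the job done as asked, in the order asked, and still so for the second after the job is handed in, with the robot touching nothing.
It also fails if it takes over 67 s, if anything falls off the work surface, if the arm or the gripper's body presses on something with over 40 N, if the wrist force passes 120 N, or if a joint passes its speed limit or range.

## Robot

A 7-joint arm with a two-finger parallel gripper is mounted at the origin on the work surface. World frame = base frame: x ahead of the robot, y to its left, z up, the work surface at z = 0. Lengths are in m, angles in degrees, forces in N, time in s.
With the tool pointing down it reaches from about 0.425 to 0.875 m from the base axis. Payload 4.7 kg.
Tool frame: the origin (TCP) lies midway between the tips of the shut fingers; the grasp point (between the pads) lies 19 mm behind it; y points along the fingers, x is the direction in which the jaws open and shut, and the axes are right-handed (so a half turn about y gives the same grasp; the last joint's range is limited). The gripper opens to 87 mm and grips with 3 to 60 N. Pads are 19 mm wide; open, the fingers measure 117 mm over their backs; the gripper's body (75 mm by 190 mm) begins 51 mm behind the grasp point.
Start: joints at [-71.041, 18.392, -4.016, 83.108, 1.295, 78.541, -3.26], TCP at [0.203, 0.618, 0.223] pointing down, gripper open.
Joint ranges: [-163.93, 163.93], [-17.29, 119.83], [-79.2, 71.16], [3.27, 140.29], [-89.18, 269.18], [5.43, 117.66], [-154.24, 154.24]. Speed limits (degrees/s): [147.25, 147.25, 180, 180, 180, 180, 180].

## Interface

Orientations are given as [roll, pitch, yaw] about the fixed x, y, z axes, in that order (R = Rz(yaw) Ry(pitch) Rx(roll)).
In Python, from cell import env gives the robot as it stands.
- The arm moves only by the tool carry_out, never from a script. Its argument "targets" is a list of rows, each a list of 2 entries, a list of its own where there are three numbers: the shift along the tool's x, y, z in mm, then the turn, a rotation vector about the tool's x, y, z in degrees. A call has 1 to 12 rows; each row shifts and turns the commanded pose from where the row before left it, along the tool's axes as they then stand; what a row does not reach is not made up. A row lasts 1/10 s, in which the tool goes at most 50 mm and 8.59 degrees, less where a joint would pass 70% of its speed; a pose out of reach is approached as far as the arm can. A call with a gripper value outside its range is refused whole. "jaw" is the opening, from 0 (shut) to 1 (fully open), set as the call begins (left out, the last holds). The fingers move at their own pace and stop on an object; "squeeze" is the grip in N (left out, the last holds). Time passes only in rows, so rows that do not move let the fingers close. It gives the time, the measured TCP pose, the force and the opening at its end, in the units of the state.
- env.get_obs(): the state, without advancing time (a new reading comes with each control period).
- env.read_camera(name): name is "side" or "top" or "wrist"; returns the picture (384x512x3 uint8, red, green, blue); there is no depth.
- env.get_calibration(name): a dict with "fx", "fy", "cx", "cy" (pixels), "R" (3x3) and "t" (3): a world point X has camera coordinates R X + t; the wrist camera has in their place "hand_eye" (4x4, takes a point from camera to tool coordinates, whose origin is the TCP and whose axes are the tool frame's). Camera axes: x right, y down, z forward; pixel columns grow to the right and rows downward; lengths in m; the calibration is good to about 2 mm. A picture is of the moment at which its call begins: read the wrist's pose just before it. get_calibration takes no time and is no camera call.
- env.sign_off(): hands the job in, once; it reports no verdict.
Trained networks look in the newest picture that a camera, given by its name, has taken for a name from the list of things; names that differ only in an ending like _2 or _b are one class to them, and where a whole thing is asked for, a point or a joint stands for the part that bears it (a point fixed in the world has none). Each returns a list of dicts, best first, with "p" (0 to 1); they miss things now and then, are a little off and sometimes report something else, mostly with a low value. They report only what shows in the picture. A call takes as long as a camera call. They do not tell look-alikes from the thing itself.
- env.outline_of(camera, label): "mask" (384x512 bool, what is visible of it) and "xy" ([column, row] in pixels, amid what is visible of it).
The state is a dict: "time_s": time; "qpos": joint angles; "joint_velocities": joint speeds; "effort": joint torques, N m; "tool_pos": TCP position; "tool_rot": TCP orientation; "force": force on the tool from outside, world axes, zero at the start; "wrist_torque": the same for the moment, N m; "grip_width": finger opening in m.
Only numpy, scipy, OpenCV 4.12 (cv2) and the standard library are available. Lean on these libraries where they do the work, as an engineer would, in place of code of your own. Each camera call takes 0.05 s, during which the arm holds its last target.

## Working session

There is one attempt and no reset: what is moved stays moved. The work goes in short steps, Python scripts to look and compute and a tool call to move; the robot and the scene stay as the last step left them, time stands still between calls to the robot, and variables do not carry over. Pictures are saved under pics/ and viewed, and the job is handed in when it is done.

Besides the shell and the picture viewer there is one more tool, called as name(argument=value, ...) on one line, values as JSON. carry_out: Moves the arm, as the interface text tells. Its arguments: {"type":"object","properties":{"targets":{"type":"array","items":{"type":"array"}},"jaw":{"type":"number"},"squeeze":{"type":"number"}},"required":["targets"]}

```bash
ls; mkdir -p pics
python3 - <<'E'
from cell import env
import cv2, numpy as np
o=env.get_obs()
for k,v in o.items(): print(k,np.round(v,4) if not isinstance(v,dict) else v)
for c in ["side","top","wrist"]:
    im=env.read_camera(c); cv2.imwrite(f"pics/a_{c}.png",im[:,:,::-1])
    print(c,env.get_calibration(c))
E
```

```text
pics
time_s 0.0
qpos [-71.0411  18.4386  -4.0155  83.1741   1.296   78.5428  -3.2591]
joint_velocities [ 0.0286  0.032   0.0443  0.0077 -0.0581  0.0587  0.0308]
effort [-5.00000e-04 -4.91282e+01 -4.04100e-01 -3.12536e+01 -6.38000e-02
  4.36000e-02  2.00000e-04]
tool_pos [0.2024 0.6171 0.2215]
tool_rot [-90.0069   0.1102  71.8519]
force [0.2457 0.6124 0.2665]
wrist_torque [ 0.0585 -0.0651 -0.0275]
grip_width 0.0869
side {'fx': 387.4217250877376, 'fy': 387.4217250877376, 'cx': 254.7439600251072, 'cy': 190.77579553297295, 'R': array([[ 0.94640272, -0.32202853,  0.02489008],
       [-0.14457521, -0.49127632, -0.85892118],
       [ 0.28882503,  0.80928685, -0.51150259]]), 't': array([-0.49415927,  0.14327064,  0.94146872])}
top {'fx': 409.26524158734924, 'fy': 409.26524158734924, 'cx': 255.2238657192305, 'cy': 190.2804809025251, 'R': array([[-0.00988312, -0.99990162, -0.00995321],
       [-0.98328087,  0.01152782, -0.18173013],
       [ 0.18182699,  0.00799074, -0.98329807]]), 't': array([-0.01849441,  0.51478526,  1.28821957])}
wrist {'fx': 301.38237073557616, 'fy': 301.38237073557616, 'cx': 255.42774466205626, 'cy': 188.94119573423336, 'hand_eye': array([[ 9.99998986e-01,  5.08554224e-04, -1.33043364e-03,
        -1.43771674e-03],
       [ 1.41673941e-03, -2.58921824e-01,  9.65897242e-01,
        -1.62180922e-01],
       [ 1.46732818e-04, -9.65898147e-01, -2.58922282e-01,
         7.23691288e-02],
       [ 0.00000000e+00,  0.00000000e+00,  0.00000000e+00,
         1.00000000e+00]])}
```

View pictures.

View pics/a_top.png

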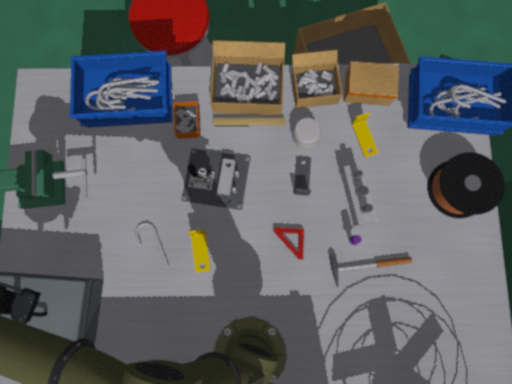

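View pics/a_side.png

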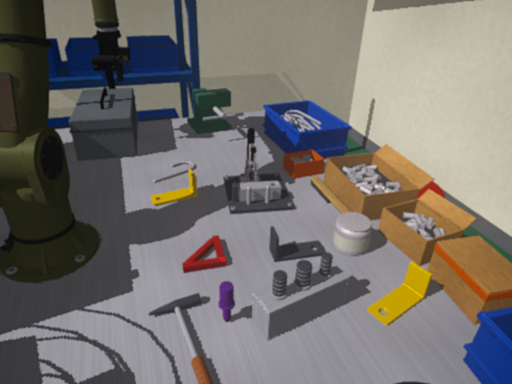

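View pics/a_wrist.png

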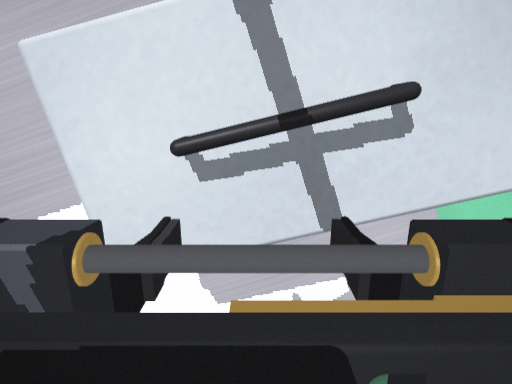

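```bash
cat > h.py <<'E'
from cell import env
import numpy as np, cv2
from scipy.spatial.transform import Rotation as Ro
def RT(cam,obs=None):
    c=env.get_calibration(cam)
    if cam!="wrist": R,t=np.array(c["R"]),np.array(c["t"])
    else:
        o=obs; Rw=Ro.from_euler("xyz",o["tool_rot"],degrees=True).as_matrix()
        T=np.eye(4);T[:3,:3]=Rw;T[:3,3]=o["tool_pos"]
        M=np.linalg.inv(T@np.array(c["hand_eye"])); R,t=M[:3,:3],M[:3,3]
    return c,R,t
def proj(cam,X,obs=None):
    c,R,t=RT(cam,obs); p=np.atleast_2d(X)@R.T+t
    return np.c_[c["fx"]*p[:,0]/p[:,2]+c["cx"],c["fy"]*p[:,1]/p[:,2]+c["cy"]]
def onz(cam,uv,z,obs=None):
    c,R,t=RT(cam,obs); uv=np.atleast_2d(uv)
    d=np.c_[(uv[:,0]-c["cx"])/c["fx"],(uv[:,1]-c["cy"])/c["fy"],np.ones(len(uv))]@R
    C=-R.T@t; s=(z-C[2])/d[:,2]
    return C+s[:,None]*d
def shot(cam,name,crop=None,k=1):
    o=env.get_obs(); im=env.read_camera(cam)[:,:,::-1].copy()
    s=im if crop is None else im[crop[1]:crop[3],crop[0]:crop[2]]
    if k>1: s=cv2.resize(s,None,fx=k,fy=k,interpolation=cv2.INTER_CUBIC)
    cv2.imwrite(f"pics/{name}.png",s); return o,im
E
python3 - <<'E'
from h import *
o,im=shot("top","b_top",(170,130,400,270),3)
for l in ["bracket","pin16","pin12","pin20","fixture","rack","clamp_grip","clamp_arm","bracket_hole","bracket_leg_top"]:
    for d in env.outline_of("top",l)[:4]: 
        ys,xs=np.nonzero(d["mask"]); print(l,round(d["p"],2),np.round(d["xy"],1),len(xs), np.round(onz("top",d["xy"],0.05),3)[0])
o,im=shot("side","b_side",(210,120,410,340),3)
for l in ["bracket","pin16","pin12","pin20","bracket_hole","clamp_grip"]:
    for d in env.outline_of("side",l)[:5]: 
        ys,xs=np.nonzero(d["mask"]); print(l,round(d["p"],2),np.round(d["xy"],1),len(xs), xs.min(),xs.max(),ys.min(),ys.max())
print(env.get_obs()["time_s"])
E
```

```text
bracket 0.82 [200.2 250.5] 654 [0.322 0.152 0.05 ]
bracket 0.78 [364.4 135.3] 642 [ 0.696 -0.389  0.05 ]
bracket 0.6 [302.2 173.6] 555 [ 0.568 -0.179  0.05 ]
pin16 0.66 [361.5 190.6] 135 [ 0.509 -0.369  0.05 ]
pin16 0.59 [356.8 175. ] 86 [ 0.561 -0.357  0.05 ]
pin16 0.52 [367.2 208.6] 98 [ 0.45  -0.384  0.05 ]
pin16 0.39 [358.9 241.9] 77 [ 0.344 -0.351  0.05 ]
pin12 0.66 [361.5 190.6] 135 [ 0.509 -0.369  0.05 ]
pin12 0.59 [356.8 175. ] 86 [ 0.561 -0.357  0.05 ]
pin12 0.52 [367.2 208.6] 98 [ 0.45  -0.384  0.05 ]
pin12 0.39 [358.9 241.9] 77 [ 0.344 -0.351  0.05 ]
pin20 0.66 [361.5 190.6] 135 [ 0.509 -0.369  0.05 ]
pin20 0.59 [356.8 175. ] 86 [ 0.561 -0.357  0.05 ]
pin20 0.52 [367.2 208.6] 98 [ 0.45  -0.384  0.05 ]
pin20 0.39 [358.9 241.9] 77 [ 0.344 -0.351  0.05 ]
fixture 0.57 [215.1 179.9] 3186 [0.55  0.107 0.05 ]
rack 0.55 [354.8 196.7] 878 [ 0.489 -0.346  0.05 ]
clamp_grip 0.65 [193.4 168.9] 105 [0.588 0.179 0.05 ]
clamp_arm 0.59 [204.5 170.4] 98 [0.582 0.142 0.05 ]
bracket_hole 0.68 [200.1 248.2] 647 [0.329 0.153 0.05 ]
bracket_hole 0.64 [302.3 174.5] 572 [ 0.565 -0.179  0.05 ]
bra
[... 582 characters left out ...]
] 288 317 332 253 278
pin12 0.73 [281.4 284.7] 412 270 286 269 299
pin12 0.67 [302.9 275.5] 496 292 311 259 290
pin12 0.64 [225.4 297.8] 480 218 234 281 321
pin20 0.82 [324.5 264.5] 288 317 332 253 278
pin20 0.73 [281.4 284.7] 412 270 286 269 299
pin20 0.67 [302.9 275.5] 496 292 311 259 290
pin20 0.64 [225.4 297.8] 480 218 234 281 321
bracket_hole 0.87 [177.6 196.6] 702 150 197 169 205
bracket_hole 0.77 [291.7 249. ] 963 269 323 227 260
bracket_hole 0.69 [205.9 261.3] 816 183 225 236 270
bracket_hole 0.65 [402.2 296.1] 1796 367 431 261 325
clamp_grip 0.57 [279.4 283.6] 431 270 286 270 299
clamp_grip 0.52 [300.4 161.7] 926 283 323 150 177
clamp_grip 0.51 [249.9 137.9] 165 246 254 127 178
1.05
```

View pics/b_top.png

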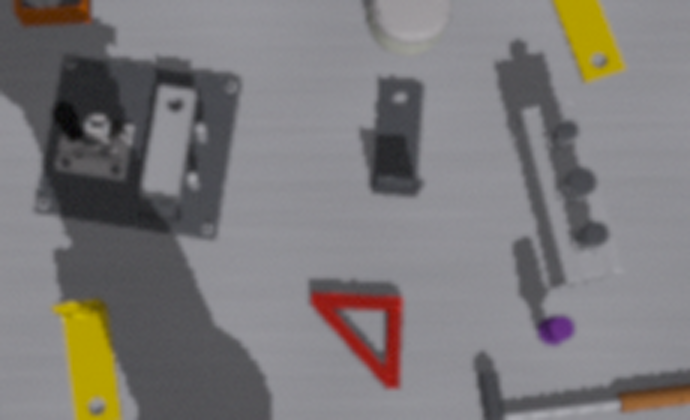

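View pics/b_side.png

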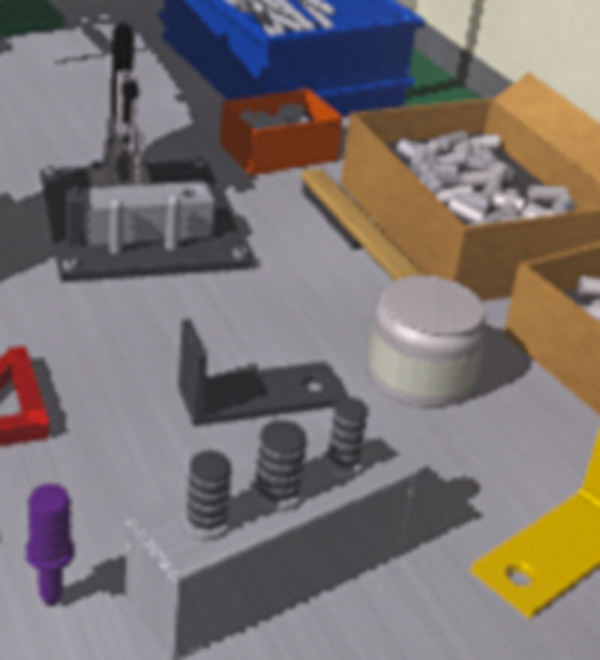

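```bash
cat >> h.py <<'E'
def plan(pos,yaw,n=None,rpy=None,dec=0):
    """rows from measured pose to target (tool down, yaw)"""
    o=env.get_obs(); p0=np.array(o["tool_pos"]); R0=Ro.from_euler("xyz",o["tool_rot"],degrees=True)
    R1=Ro.from_euler("xyz",[-90,0,yaw] if rpy is None else rpy,degrees=True)
    rv=(R0.inv()*R1).as_rotvec(degrees=True); d=np.array(pos)-p0
    m=max(np.linalg.norm(d)*1000/49,np.linalg.norm(rv)/8.4)
    if n is None: n=max(1,int(np.ceil(m)))
    rows=[]; R=R0
    for i in range(n):
        s=np.round(R.inv().apply(d/n)*1000,dec); r=np.round(rv/n,1); rows.append([list(map(float,s)),list(map(float,r))]); R=R*Ro.from_rotvec(r,degrees=True)
    import json; print(n,"need",round(m,1)); print(json.dumps(rows).replace(".0",""))
E
python3 -c "
from h import *
plan([.55,.03,.26],0)"
```

```text
14 need 14.0
[[[-32, -3, -37], [-0, 5.1, 0]], [[-29, -3, -39], [-0, 5.1, 0]], [[-25, -3, -42], [-0, 5.1, 0]], [[-21, -3, -44], [-0, 5.1, 0]], [[-17, -3, -46], [-0, 5.1, 0]], [[-13, -3, -47], [-0, 5.1, 0]], [[-9, -3, -48], [-0, 5.1, 0]], [[-5, -3, -49], [-0, 5.1, 0]], [[-0, -3, -49], [-0, 5.1, 0]], [[4, -3, -49], [-0, 5.1, 0]], [[8, -3, -48], [-0, 5.1, 0]], [[12, -3, -47], [-0, 5.1, 0]], [[17, -3, -46], [-0, 5.1, 0]], [[21, -3, -44], [-0, 5.1, 0]]]
```

carry_out(targets=[[[-32,-6,-37],[0,5.1,0]],[[-29,-6,-39],[0,5.1,0]],[[-25,-6,-42],[0,5.1,0]],[[-21,-6,-44],[0,5.1,0]],[[-17,-6,-46],[0,5.1,0]],[[-13,-6,-47],[0,5.1,0]],[[-9,-3,-48],[0,5.1,0]],[[-5,0,-49],[0,5.1,0]],[[0,0,-49],[0,5.1,0]],[[4,0,-49],[0,5.1,0]],[[8,0,-48],[0,5.1,0]],[[12,0,-47],[0,5.1,0]]])

```text
time_s: 2.25
tool_pos: [0.5024, 0.1115, 0.262]
tool_rot: [-90.0, -0.1, 10.4]
force: [-0.3, 0.7, 0.3]
grip_width: 0.0869
```

carry_out(targets=[[[17,0,-46],[0,5.1,0]],[[21,0,-44],[0,5.1,0]],[[0,0,0],[0,0,0]],[[0,0,0],[0,0,0]]])

```text
time_s: 2.65
tool_pos: [0.5522, 0.0283, 0.2614]
tool_rot: [-90.0, 0.0, 0.3]
force: [-0.8, 0.5, 0.5]
grip_width: 0.0872
```

Run:
```python
from h import *
o,im=shot("wrist","c_fix",None,1); cv2.imwrite("pics/c_fix2.png",cv2.resize(im[0:230,100:420],None,fx=2.5,fy=2.5,interpolation=cv2.INTER_CUBIC))
np.save("c_obs.npy",o,allow_pickle=True)
print(o["time_s"],o["tool_pos"],o["tool_rot"],o["qpos"])
for d in env.outline_of("wrist","fixture")[:2]: print(d["p"],d["xy"])
```

```text
2.65 [0.55219661 0.02826119 0.26144387] [-9.00004155e+01  1.64703740e-02  2.94522494e-01] [-34.25658212   5.58475797  30.89534174  94.80520986  -2.90525955
  80.42705232  -2.70231802]
0.41 [435.5, 27.3]
```

View pics/c_fix2.png

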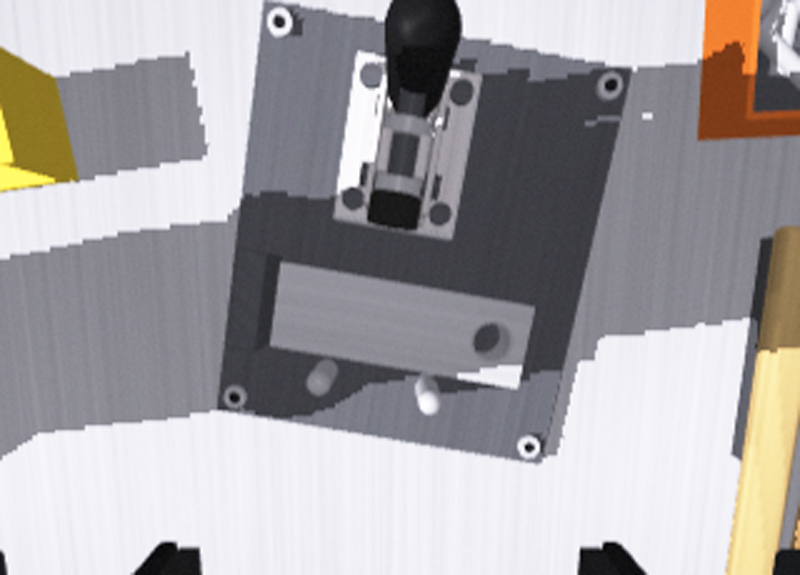

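```bash
cat > fitfix.py <<'E'
from h import *
from scipy.optimize import least_squares
o=np.load("c_obs.npy",allow_pickle=True).item()
uv=np.array([[280,262],[534,305],[520,388],[270,347],[490,340],[316,382],[428,403]])/2.5+[100,0]
w=np.array([.5,1,1,.5,1,1,1])
# model
M=np.array([[-62,20,52],[62,20,52],[62,-20,52],[-62,-20,52],[45,0,52],[-35,-32.5,67],[20,-32.5,67]])/1000
def world(q,M): 
    c,s=np.cos(q[2]),np.sin(q[2]); return np.c_[q[0]+c*M[:,0]-s*M[:,1],q[1]+s*M[:,0]+c*M[:,1],M[:,2]]
f=lambda q:((proj("wrist",world(q,M),o)-uv)*w[:,None]).ravel()
r=least_squares(f,[.55,.1,0])
if __name__=="__main__":
    print(r.x,np.degrees(r.x[2])); print(np.round(f(r.x).reshape(-1,2),1))
    print(np.round(onz("wrist",uv[:5],.052,o),4))
    im=cv2.imread("pics/c_fix.png"); big=cv2.resize(im[0:230,100:420],None,fx=2.5,fy=2.5,interpolation=cv2.INTER_CUBIC)
    for p in proj("wrist",world(r.x,M),o): cv2.circle(big,tuple(int(round(v)) for v in (p-[100,0])*2.5),3,(0,0,255),1)
    cv2.imwrite("pics/c_fix3.png",big[180:480])
    top=proj("top",world(r.x,M)); print("top",np.round(top,1))
E
python3 fitfix.py
```

```text
[ 0.55528093  0.0719411  -0.16305519] -9.342374401816105
[[-0.2 -0.3]
 [ 0.1  0.2]
 [-1.4 -0.5]
 [-0.4 -0.5]
 [ 0.5  0.3]
 [ 0.2  0.5]
 [ 0.9 -0.2]]
[[0.4979 0.1011 0.052 ]
 [0.6196 0.0818 0.052 ]
 [0.6149 0.0416 0.052 ]
 [0.4917 0.061  0.052 ]
 [0.5991 0.065  0.052 ]]
top [[216.5 195.7]
 [222.9 159. ]
 [234.8 160.8]
 [228.7 197.5]
 [228.  164.9]
 [233.5 189.1]
 [236.3 172.6]]
```

View pics/c_fix3.png

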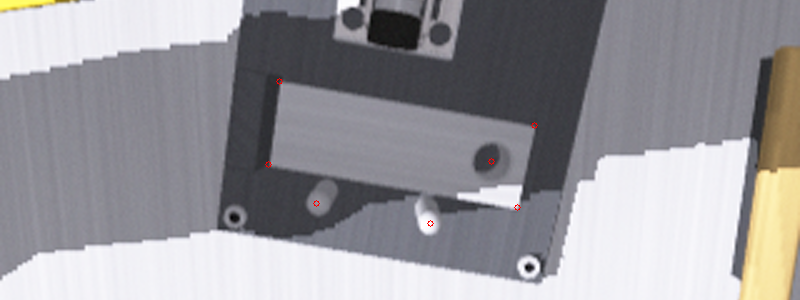

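carry_out(targets=[[[1,5,-46],[0,0,0]],[[1,5,-46],[0,0,0]],[[1,5,-46],[0,0,0]],[[1,5,-46],[0,0,0]],[[1,5,-46],[0,0,0]],[[1,5,-46],[0,0,0]],[[0,0,0],[0,0,0]],[[0,0,0],[0,0,0]]])

```text
time_s: 3.55
tool_pos: [0.5601, -0.2458, 0.2312]
tool_rot: [-89.9, 0.0, 0.4]
force: [0.2, 0.9, -0.2]
grip_width: 0.087
```

Run:
```python
from h import *
o,im=shot("wrist","d_br",None,1); cv2.imwrite("pics/d_br2.png",cv2.resize(im[0:230,100:420],None,fx=2.5,fy=2.5,interpolation=cv2.INTER_CUBIC))
np.save("d_obs.npy",o,allow_pickle=True)
print(o["time_s"],o["tool_pos"],o["tool_rot"])
```

```text
3.55 [ 0.56013866 -0.24576003  0.23117811] [-8.99409798e+01  2.90273259e-02  4.49454167e-01]
```

View pics/d_br2.png

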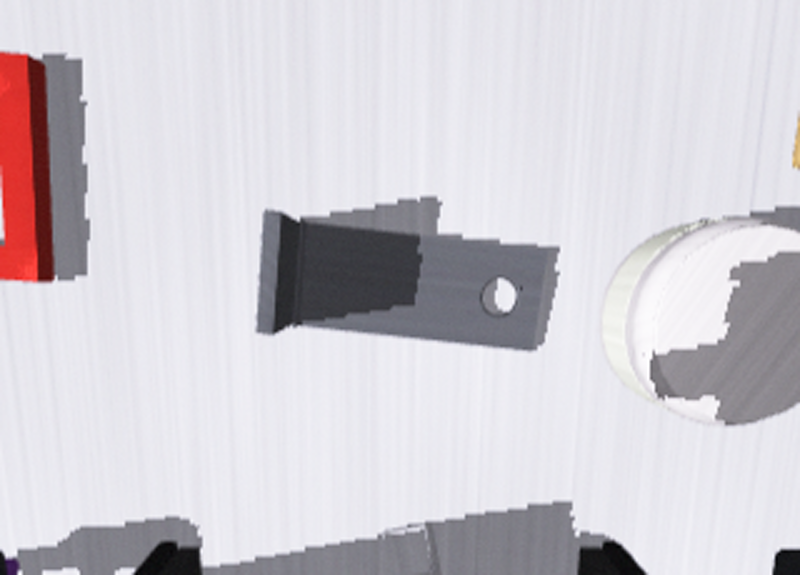

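```bash
cat > fitbr.py <<'E'
from h import *
from scipy.optimize import least_squares
from fitfix import world
o=np.load("d_obs.npy",allow_pickle=True).item()
uv=np.array([[264,210],[280,212],[274,333],[258,333],[499,295],[558,248],[537,350]])/2.5+[100,0]
w=np.array([1,1,1,1,1,.5,.5])
M=np.array([[-65,25,70],[-57,25,70],[-57,-25,70],[-65,-25,70],[45,0,8],[65,25,8],[65,-25,8]])/1000
f=lambda q:((proj("wrist",world(q,M),o)-uv)*w[:,None]).ravel()
r=least_squares(f,[.55,-.2,0])
if __name__=="__main__":
    print(r.x,np.degrees(r.x[2])); print(np.round(f(r.x).reshape(-1,2),1))
    lt=world(r.x,np.array([[-.061,0,.07]]))[0]; print("leg top",lt)
    plan([lt[0],lt[1],.10],np.degrees(r.x[2]))
    t=proj("top",world(r.x,M)); print("top",np.round(t,1)); print("s",np.round(proj("side",world(r.x,M)),1))
E
python3 fitbr.py
```

```text
[ 0.5684282  -0.18347458 -0.09245681] -5.297385165892367
[[-0.4 -0.4]
 [ 1.1 -0.3]
 [ 0.4  0.8]
 [-0.7  0.1]
 [ 0.8 -0. ]
 [-1.9 -0.2]
 [-0.8 -0.1]]
leg top [ 0.50768874 -0.17784275  0.07      ]
4 need 3.2
[[[-13, 33, 17], [-0, 1.5, -0]], [[-14, 33, 16], [-0, 1.5, -0]], [[-14, 33, 16], [-0, 1.5, -0]], [[-14, 33, 16], [-0, 1.5, -0]]]
top [[295.3 191.1]
 [295.5 188.7]
 [311.1 189.9]
 [310.9 192.4]
 [303.2 163.3]
 [296.2 157. ]
 [310.9 158.1]]
s [[269.6 226.2]
 [272.8 225.8]
 [278.8 238.4]
 [275.4 238.9]
 [313.8 247.1]
 [317.7 240. ]
 [325.2 252.4]]
```

carry_out(targets=[[[-13,33,17],[0,1.5,0]],[[-14,33,16],[0,1.4,0]],[[-14,33,17],[0,1.4,0]],[[-13,33,17],[0,1.4,0]],[[0,0,0],[0,0,0]],[[0,0,0],[0,0,0]]])

```text
time_s: 4.2
tool_pos: [0.509, -0.1752, 0.0998]
tool_rot: [-89.9, -0.0, -5.0]
force: [0.1, -1.4, 0.8]
grip_width: 0.087
```

Run:
```python
from h import *
plan([.5077,-.1778,.038],-5.3,dec=1)
o,im=shot("wrist","e"); print(o["tool_pos"],o["tool_rot"])
```

```text
2 need 1.3
[[[-0.6, 30.9, -1.4], [-0, 0.2, 0]], [[-0.5, 30.9, -1.4], [-0, 0.2, 0]]]
[ 0.50900848 -0.1752303   0.09983916] [-8.99402988e+01 -1.85746384e-02 -4.95173764e+00]
```

View pics/e.png

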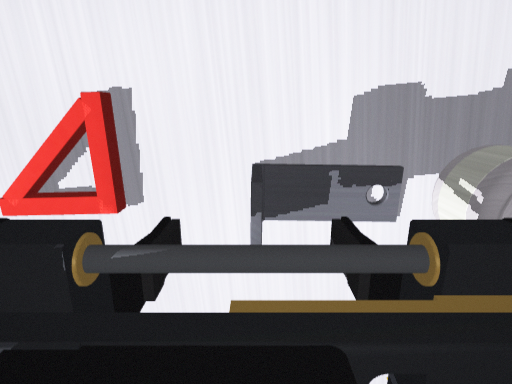

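carry_out(targets=[[[-1,20,-1],[0,0.4,0]],[[0,20,-1],[0,0,0]],[[0,20,0],[0,0,0]],[[0,1,0],[0,0,0]],[[0,0,0],[0,0,0]]])

```text
time_s: 4.75
tool_pos: [0.5085, -0.1804, 0.0399]
tool_rot: [-90.0, -0.1, -5.6]
force: [-0.1, -0.4, 0.3]
grip_width: 0.087
```

carry_out(targets=[[[0,0,0],[0,0,0]],[[0,0,0],[0,0,0]],[[0,0,0],[0,0,0]],[[0,0,0],[0,0,0]],[[0,0,0],[0,0,0]],[[0,0,0],[0,0,0]],[[0,0,0],[0,0,0]],[[0,0,0],[0,0,0]],[[0,0,0],[0,0,0]],[[0,0,0],[0,0,0]]], jaw=0, squeeze=45)

```text
time_s: 5.75
tool_pos: [0.5071, -0.1798, 0.0385]
tool_rot: [-90.0, -0.0, -5.7]
force: [0.0, 0.2, 0.5]
grip_width: 0.0152
```

Still closing at 15 mm; wait a little more and then lift 20 mm.

carry_out(targets=[[[0,0,0],[0,0,0]],[[0,0,0],[0,0,0]],[[0,0,0],[0,0,0]],[[0,0,0],[0,0,0]],[[0,0,0],[0,0,0]]])

```text
time_s: 6.25
tool_pos: [0.5075, -0.1798, 0.0387]
tool_rot: [-90.0, -0.0, -5.6]
force: [3.4, -1.4, -1.2]
grip_width: 0.0076
```

carry_out(targets=[[[0,-10,0],[0,0,0]],[[0,-10,0],[0,0,0]],[[0,-40,0],[0,0,0]],[[0,-40,0],[0,0,0]],[[0,-10,0],[0,0,0]],[[0,0,0],[0,0,0]],[[0,0,0],[0,0,0]]])

```text
time_s: 6.95
tool_pos: [0.5056, -0.1791, 0.1469]
tool_rot: [-90.0, 0.2, -5.6]
force: [0.1, -0.4, -7.1]
grip_width: 0.008
```

Run:
```python
from h import *
o,im=shot("wrist","f"); print(o["tool_pos"],o["tool_rot"])
o,im=shot("side","f_side",(200,120,420,340),3)
```

```text
[ 0.50557006 -0.17911322  0.14694262] [-89.95519237   0.18220746  -5.63870773]
```

View pics/f.png

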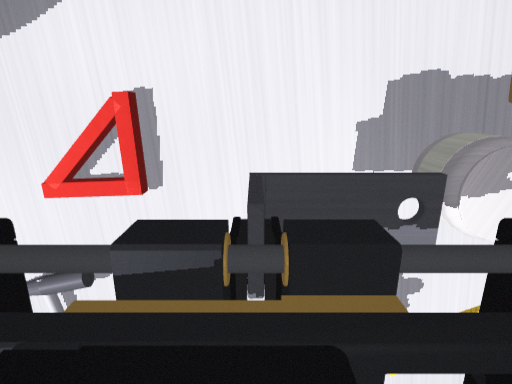

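View pics/f_side.png

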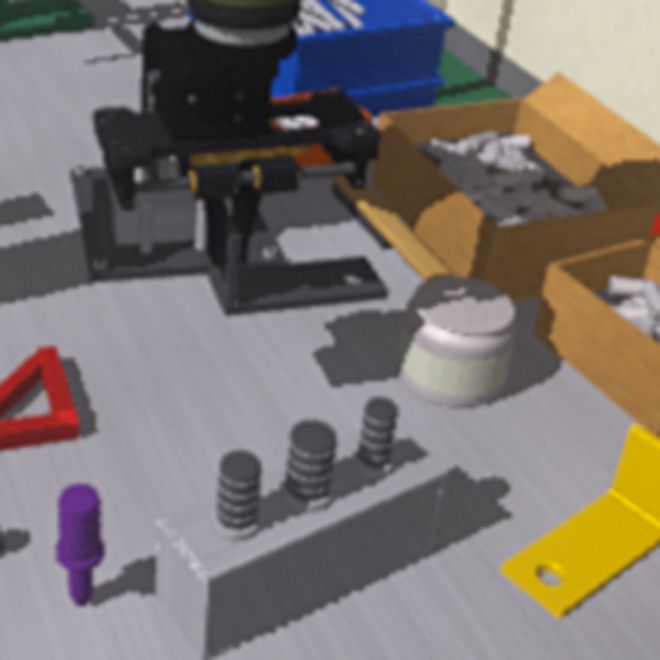

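Run:
```python
from h import *
im=cv2.imread("pics/f.png"); cv2.imwrite("pics/f_z.png",cv2.resize(im[150:270,220:470],None,fx=3.2,fy=3.2,interpolation=cv2.INTER_CUBIC))
c=env.get_calibration("wrist"); H=np.array(c["hand_eye"])
for uv in [(409,208),(409,207),(249,173.5),(265,173.5),(444,173)]:
    d=H[:3,:3]@[(uv[0]-c["cx"])/c["fx"],(uv[1]-c["cy"])/c["fy"],1]; C=H[:3,3]
    for y in (.0307,-.0313): s=(y-C[1])/d[1]; print(uv,y,np.round(1000*(C+s*d),1))
```

```text
(409, 208) 0.0307 [101.5  30.7   4.4]
(409, 208) -0.0313 [ 68.3 -31.3  25.4]
(409, 207) 0.0307 [101.4  30.7   5.1]
(409, 207) -0.0313 [ 68.2 -31.3  25.8]
(249, 173.5) 0.0307 [-6.2 30.7 28.1]
(249, 173.5) -0.0313 [ -4.8 -31.3  41.5]
(265, 173.5) 0.0307 [ 4.2 30.7 28.1]
(265, 173.5) -0.0313 [  2.3 -31.3  41.5]
(444, 173) 0.0307 [121.2  30.7  28.5]
(444, 173) -0.0313 [ 81.6 -31.3  41.7]
```

View pics/f_z.png

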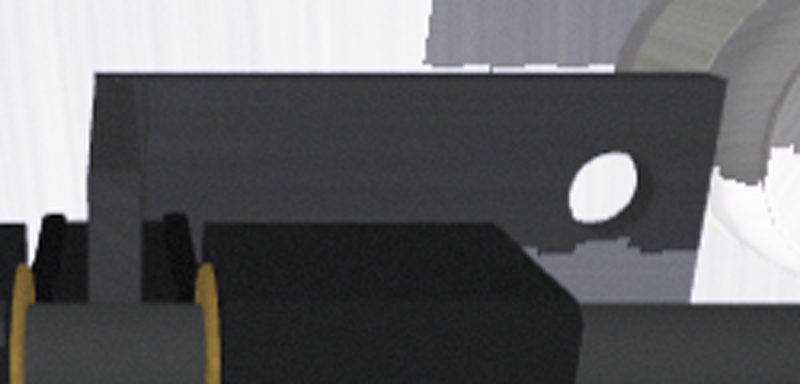

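Run:
```python
from h import *
from scipy.optimize import least_squares
c=env.get_calibration("wrist"); H=np.linalg.inv(np.array(c["hand_eye"]))
def pj(P): 
    p=P@H[:3,:3].T+H[:3,3]; return np.c_[c["fx"]*p[:,0]/p[:,2]+c["cx"],c["fy"]*p[:,1]/p[:,2]+c["cy"]]
# bracket pts rel. leg top centre, mapped: bx->tool x, by->tool z, bz->-tool y
B=np.array([[-65,25,70],[-57,25,70],[-65,25,0],[65,25,8],[45,0,8],[65,0,8]])/1000.
uv=np.array([[88,174],[135,174],[95,74],[715,74],[610,188],[704,190]])/3.2+[220,150]
def tool(q):
    P=B-[-.061,0,.06]; P=np.c_[P[:,0],-P[:,2],P[:,1]]
    R=Ro.from_euler("zy",[q[3],q[4]],degrees=True)
    return R.apply(P)+[q[0],q[1],q[2]]
def f(q): return np.r_[(pj(tool(q))-uv).ravel(),(q[0])*1000*.5,q[4]*1, (q[1]+.0213)*300]
r=least_squares(f,[0,-.02,0.002,0,0],x_scale=[.01,.01,.01,1,1])
print(np.round(r.x*[1000,1000,1000,1,1],2)); print(np.round(f(r.x)[:12].reshape(-1,2),1))
o=env.get_obs(); R=Ro.from_euler("xyz",o["tool_rot"],degrees=True)
for q in (r.x,[0,-.0213,.002,0,0]): print(np.round(proj("side",R.apply(tool(np.array(q)))+o["tool_pos"]),1).tolist())
```

```text
[ -1.85 -17.87   0.96  -0.02  -0.75]
[[-1.   0.1]
 [ 1.4 -0.1]
 [-0.2 -0. ]
 [ 1.3  0.1]
 [-0.6  0.5]
 [-0.7 -0.5]]
[[269.9, 189.1], [273.3, 188.7], [268.5, 214.8], [320.5, 206.0], [316.6, 212.6], [324.6, 211.6]]
[[270.8, 187.4], [274.2, 187.1], [269.3, 213.2], [321.6, 204.8], [317.6, 211.4], [325.6, 210.5]]
```

Run:
```python
from h import *
plan([.4968,.0805,.155],-9.4)
```

```text
6 need 5.3
[[[-6, -1, 43], [-0, 0.6, -0]], [[-6, -1, 43], [-0, 0.6, -0]], [[-7, -1, 43], [-0, 0.6, -0]], [[-7, -1, 43], [-0, 0.6, -0]], [[-7, -1, 43], [-0, 0.6, -0]], [[-8, -1, 43], [-0, 0.6, -0]]]
```

carry_out(targets=[[[-6,-1,30],[0,0.6,0]],[[-6,-1,43],[0,0.6,0]],[[-7,-1,43],[0,0.6,0]],[[-7,-1,43],[0,0.6,0]],[[-7,-1,43],[0,0.6,0]],[[-8,-1,35],[0,0.6,0]],[[0,0,21],[0,0,0]],[[0,0,0],[0,0,0]],[[0,0,0],[0,0,0]]])

```text
time_s: 7.95
tool_pos: [0.4983, 0.081, 0.1529]
tool_rot: [-90.1, 0.2, -9.2]
force: [0.6, -0.5, -7.0]
grip_width: 0.0076
```

Run:
```python
from h import *
plan([.4968,.0805,.115],-9.4,dec=1)
o,im=shot("wrist","g"); print(o["tool_pos"],o["tool_rot"],o["time_s"])
o,im=shot("side","g_side",(200,120,320,220),6)
```

```text
1 need 0.8
[[[-1.3, 37.9, -0.7], [0.1, 0.2, -0.2]]]
[0.4983113  0.08102486 0.15287949] [-90.14111046   0.15837525  -9.19107947] 7.95
```

View pics/g.png

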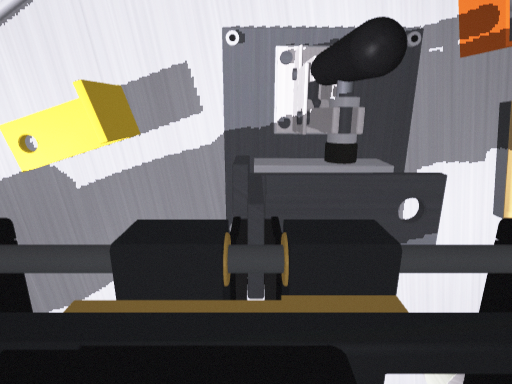

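View pics/g_side.png

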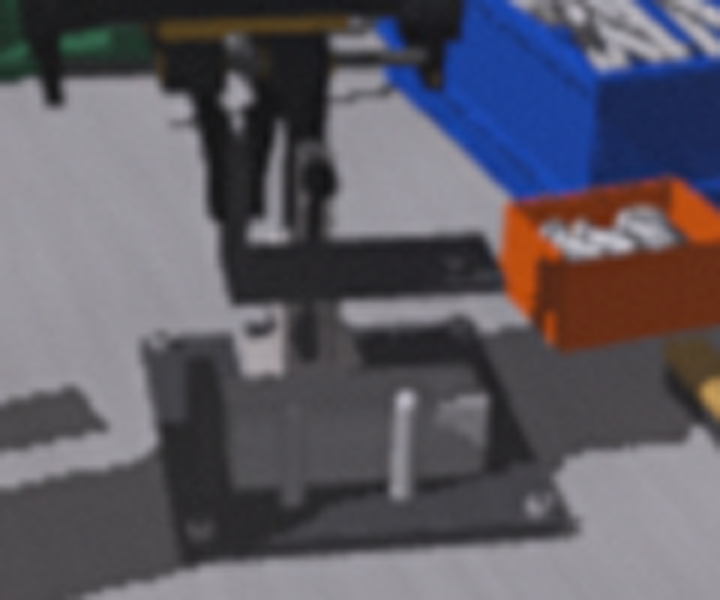

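Run:
```python
from h import *
import fitfix
o=env.get_obs()
P=fitfix.world(fitfix.r.x,np.array([[-62,20,52],[62,20,52],[-12,20,52],[-66.5,20,64]])/1000)
print(np.round(proj("wrist",P,o),1))
im=cv2.imread("pics/g.png"); cv2.imwrite("pics/g_z.png",cv2.resize(im[140:260,220:460],None,fx=3.3,fy=3.3,interpolation=cv2.INTER_CUBIC))
```

```text
[[252.6 163.9]
 [392.6 164. ]
 [309.  163.9]
 [247.1 166.5]]
```

View pics/g_z.png

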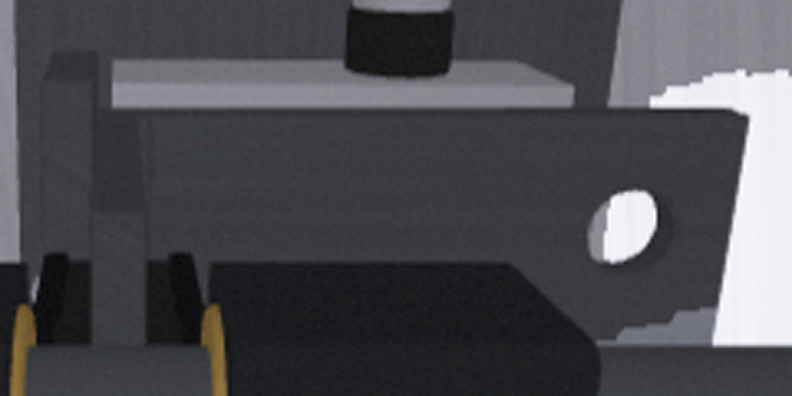

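carry_out(targets=[[[0.3,17,-1],[0,0.1,0]],[[0,17,-0.5],[0,0,0]],[[0,0,0],[0,0,0]],[[0,0,0],[0,0,0]],[[0,0,0],[0,0,0]]])

```text
time_s: 8.55
tool_pos: [0.5003, 0.0794, 0.1215]
tool_rot: [-90.0, -0.1, -9.4]
force: [0.5, 0.5, -4.3]
grip_width: 0.0077
```

Run:
```python
from h import *
import fitfix
o,im=shot("wrist","i"); print(o["tool_pos"],o["tool_rot"],o["time_s"])
cv2.imwrite("pics/i_z.png",cv2.resize(im[140:260,220:460],None,fx=3.3,fy=3.3,interpolation=cv2.INTER_CUBIC))
P=fitfix.world(fitfix.r.x,np.array([[-62,20,52],[62,20,52],[45,0,52],[-66.5,20,64]])/1000)
print(np.round((proj("wrist",P,o)-[220,140])*3.3,1))
```

```text
[0.50026471 0.07935393 0.12147137] [-8.99573941e+01 -8.44494898e-02 -9.40625374e+00] 8.55
[[ 98.6 103.8]
 [620.4 103.3]
 [539.7 184.1]
 [ 77.8 114.7]]
```

View pics/i_z.png

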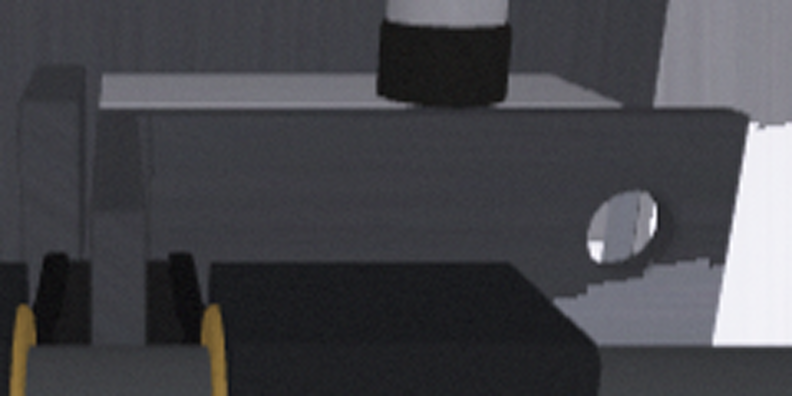

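Run:
```python
from h import *
c=env.get_calibration("wrist"); H=np.array(c["hand_eye"]); C=H[:3,3]
def t(u,v,y):
    u=u/3.3+220; v=v/3.3+140
    d=H[:3,:3]@[(u-c["cx"])/c["fx"],(v-c["cy"])/c["fy"],1]; return np.round(1000*(C+(y-C[1])/d[1]*d),1)
print("stop face",t(84,100,.0575)); print("block L",t(100,106,.0695)," R edge pt",t(622,106,.0695))
print("brk bottom L",t(95,108,.0387),"brk top R",t(745,115,.0307),"hole",t(628,228,.0307))
```

```text
stop face [-9.4 57.5 24.6]
block L [-6.  69.5 20.7]  R edge pt [118.1  69.5  20.7]
brk bottom L [-6.5 38.7 26.8] brk top R [122.6  30.7  27.1] hole [102.6  30.7   3.5]
```

carry_out(targets=[[[-1.7,8,0],[0,0,0]],[[0,8,0],[0,0,0]],[[0,4,0],[0,0,0]],[[0,0,0],[0,0,0]],[[0,0,0],[0,0,0]]])

```text
time_s: 9.1
tool_pos: [0.4978, 0.08, 0.1004]
tool_rot: [-90.0, 0.0, -9.3]
force: [1.2, -0.1, -6.2]
grip_width: 0.0075
```

Run:
```python
from h import *
o,im=shot("wrist","j"); print(o["tool_pos"],o["tool_rot"],o["time_s"],o["force"])
cv2.imwrite("pics/j_z.png",cv2.resize(im[140:260,220:460],None,fx=3.3,fy=3.3,interpolation=cv2.INTER_CUBIC))
o,im=shot("side","j_side",(210,130,320,220),6)
```

```text
[0.49776473 0.07996404 0.10040316] [-9.00133566e+01  9.69001610e-03 -9.34904334e+00] 9.1 [ 1.22424608 -0.11506361 -6.21149329]
```

View pics/j_z.png

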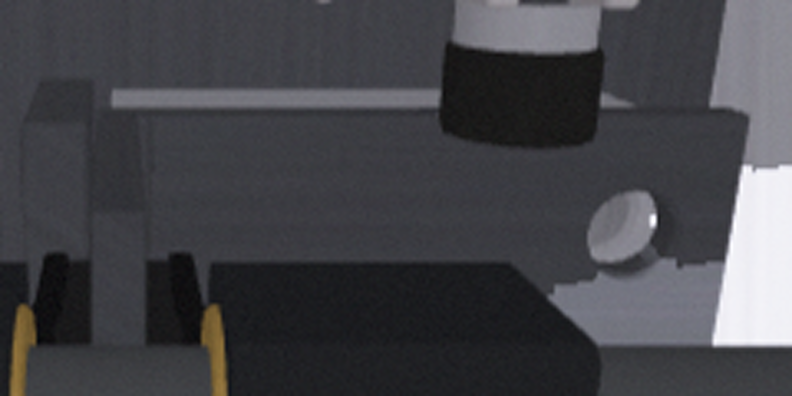

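View pics/j_side.png

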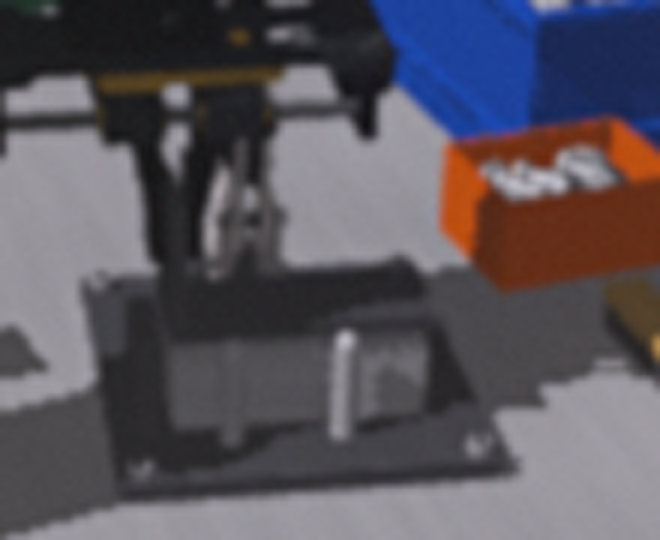

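```bash
python3 - <<'E'
from h import *
c=env.get_calibration("wrist"); H=np.array(c["hand_eye"]); C=H[:3,3]
def t(u,v,y):
    u=u/3.3+220; v=v/3.3+140
    d=H[:3,:3]@[(u-c["cx"])/c["fx"],(v-c["cy"])/c["fy"],1]; return np.round(1000*(C+(y-C[1])/d[1]*d),1)
z=.1004
print("stop face",t(92,121,z-.064)-[-66.5,0,0],"stop L",t(24,121,z-.064)); 
print("brk bottom L",t(95,108,.0387)+[65,0,0],t(95,108,.0417)+[65,0,0],"brk top R",t(745,115,.0307)-[65,0,25],t(745,115,.0341)-[65,0,25],"hole",t(628,228,.0307)-[45,0,0],t(628,228,.0341)-[45,0,0])
print("bushR",t(651,215,z-.052)-[54,0,0])
E
python3 - <<'E'
import cv2
im=cv2.imread("pics/j.png"); cv2.imwrite("pics/j_h.png",cv2.resize(im[185:235,380:450],None,fx=10,fy=10,interpolation=cv2.INTER_CUBIC))
E
```

```text
stop face [59.5 36.4 24.5] stop L [-21.   36.4  24.5]
brk bottom L [58.5 38.7 26.8] [58.5 41.7 26.1] brk top R [57.6 30.7  2.1] [59.8 34.1  1.3] hole [57.6 30.7  3.5] [59.4 34.1  2.3]
bushR [62.9 48.4  0.4]
```

View pics/j_h.png

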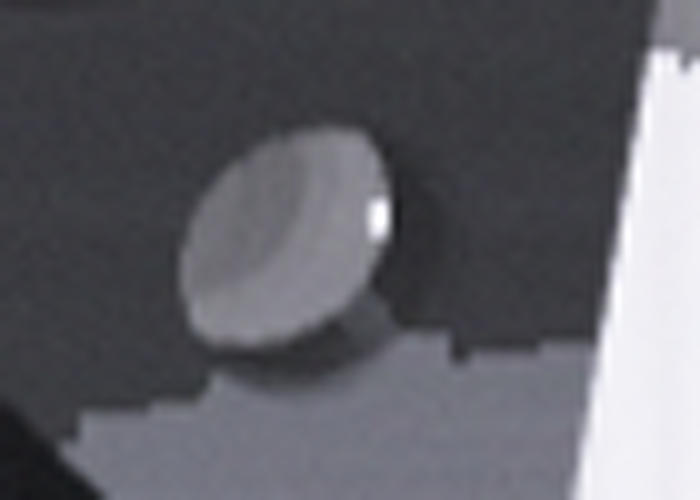

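Run:
```python
from h import *
c=env.get_calibration("wrist"); H=np.array(c["hand_eye"]); C=H[:3,3]
Hi=np.linalg.inv(H)
def pj(P):
    p=np.atleast_2d(P)@Hi[:3,:3].T+Hi[:3,3]; return np.c_[c["fx"]*p[:,0]/p[:,2]+c["cx"],c["fy"]*p[:,1]/p[:,2]+c["cy"]]
a=np.linspace(0,2*np.pi,73)
im=cv2.imread("pics/j.png"); big=cv2.resize(im[185:235,380:450],None,fx=10,fy=10,interpolation=cv2.INTER_CUBIC)
from itertools import product
def draw(cx,cz,y,col):
    P=np.c_[cx+.009*np.cos(a),np.full(73,y),cz+.009*np.sin(a)]
    cv2.polylines(big,[np.int32((pj(P)-[380,185]+.5)*10)],True,col,1)
draw(.1044,.0020,.0341,(0,255,0))   # bracket top rim guess
draw(.1044,.0020,.0421,(0,160,0))
draw(.1015,-.0005,.0484,(0,0,255))  # bush
cv2.imwrite("pics/j_h2.png",big)
```

```text
(no output)
```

View pics/j_h2.png

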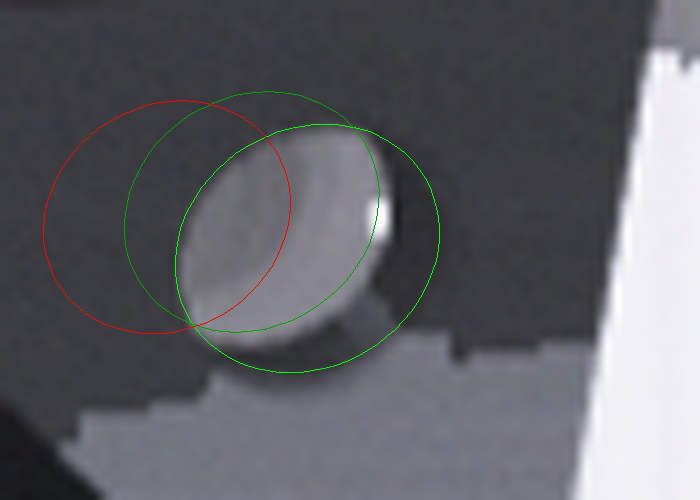

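carry_out(targets=[[[0.4,0,-1.2],[0,0,0]],[[0,3,0],[0,0,0]],[[0,2,0],[0,0,0]],[[0,0,0],[0,0,0]],[[0,0,0],[0,0,0]]])

```text
time_s: 9.7
tool_pos: [0.4979, 0.0787, 0.0954]
tool_rot: [-90.0, 0.0, -9.3]
force: [-0.3, 1.4, -5.8]
grip_width: 0.0079
```

carry_out(targets=[[[0,1,0],[0,0,0]],[[0,1,0],[0,0,0]],[[0,0,0],[0,0,0]]])

```text
time_s: 10.0
tool_pos: [0.4979, 0.0787, 0.0934]
tool_rot: [-90.0, 0.0, -9.3]
force: [-0.3, -0.2, -6.0]
grip_width: 0.0074
```

Run:
```python
from h import *
o,im=shot("wrist","k"); print(o["tool_pos"],o["tool_rot"],o["time_s"],o["force"])
cv2.imwrite("pics/k_z.png",cv2.resize(im[140:260,220:460],None,fx=3.3,fy=3.3,interpolation=cv2.INTER_CUBIC))
```

```text
[0.49787595 0.0787443  0.0934164 ] [-9.00039509e+01  1.34472475e-02 -9.34916028e+00] 10.0 [-0.25726289 -0.23429285 -6.03495938]
```

View pics/k_z.png

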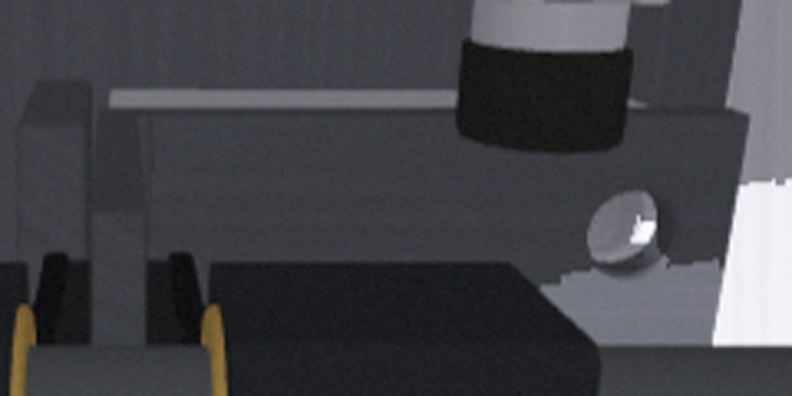

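Run:
```python
import cv2
im=cv2.imread("pics/k.png"); cv2.imwrite("pics/k_h.png",cv2.resize(im[185:235,380:450],None,fx=10,fy=10,interpolation=cv2.INTER_CUBIC))
```

```text
(no output)
```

View pics/k_h.png

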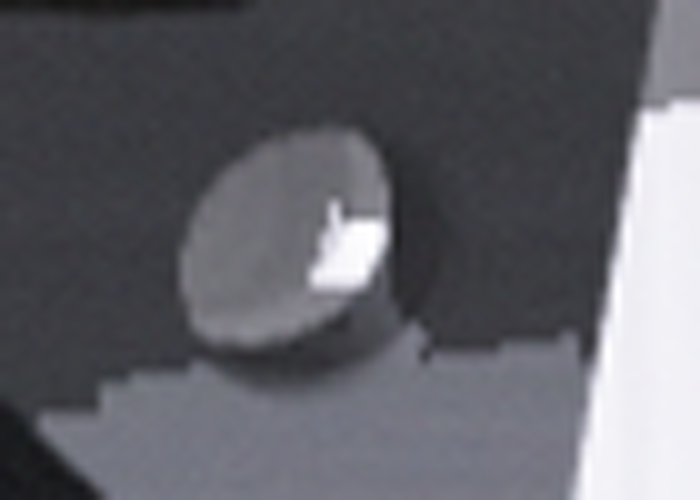

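carry_out(targets=[[[0,1,0],[0,0,0]],[[0,0.7,0],[0,0,0]],[[0,0,0],[0,0,0]]])

```text
time_s: 10.35
tool_pos: [0.4979, 0.0787, 0.0917]
tool_rot: [-90.0, 0.0, -9.3]
force: [0.3, -0.0, -6.4]
grip_width: 0.0078
```

carry_out(targets=[[[0,0.7,0],[0,0,0]],[[0,0.5,0],[0,0,0]],[[0,0,0],[0,0,0]]])

```text
time_s: 10.65
tool_pos: [0.498, 0.0788, 0.0908]
tool_rot: [-90.0, 0.0, -9.3]
force: [-0.6, 0.5, -4.2]
grip_width: 0.0077
```

carry_out(targets=[[[0,0.5,0],[0,0,0]],[[0,0.5,0],[0,0,0]],[[0,0,0],[0,0,0]]])

```text
time_s: 10.95
tool_pos: [0.498, 0.0789, 0.0906]
tool_rot: [-90.0, 0.0, -9.4]
force: [-5.5, -0.5, 5.3]
grip_width: 0.0076
```

carry_out(targets=[[[0,0,0],[0,0,0]],[[0,0,0],[0,0,0]],[[0,0,0],[0,0,0]],[[0,0,0],[0,0,0]],[[0,-5,0],[0,0,0]],[[0,-20,0],[0,0,0]],[[0,-40,0],[0,0,0]],[[0,-45,0],[0,0,0]],[[0,-45,0],[0,0,0]]], jaw=0.45)

```text
time_s: 11.85
tool_pos: [0.4977, 0.0785, 0.2466]
tool_rot: [-90.0, -0.0, -9.4]
force: [1.7, 0.3, 1.1]
grip_width: 0.0391
```

Run:
```python
from h import *
plan([.59,.005,.24],-9.4)
```

```text
3 need 2.4
[[[34, 2, -19], [-0, 0, 0]], [[34, 2, -19], [-0, 0, 0]], [[34, 2, -19], [-0, 0, 0]]]
```

carry_out(targets=[[[34,16,-23],[0,0,0]],[[34,40,-23],[0,0,0]],[[34,44,-23],[0,0,0]],[[0,0,0],[0,0,0]],[[0,0,0],[0,0,0]]])

```text
time_s: 12.35
tool_pos: [0.5782, 0.0018, 0.1562]
tool_rot: [-90.1, 0.1, -9.4]
force: [0.8, 0.2, 0.6]
grip_width: 0.0392
```

Run:
```python
from h import *
o,im=shot("wrist","l"); print(o["tool_pos"],o["tool_rot"],o["time_s"])
np.save("l_obs.npy",o,allow_pickle=True)
cv2.imwrite("pics/l_z.png",cv2.resize(im[0:220,60:380],None,fx=2.5,fy=2.5,interpolation=cv2.INTER_CUBIC))
```

```text
[0.57815027 0.00177402 0.15620746] [-90.08616378   0.12867194  -9.44554921] 12.35
```

View pics/l_z.png

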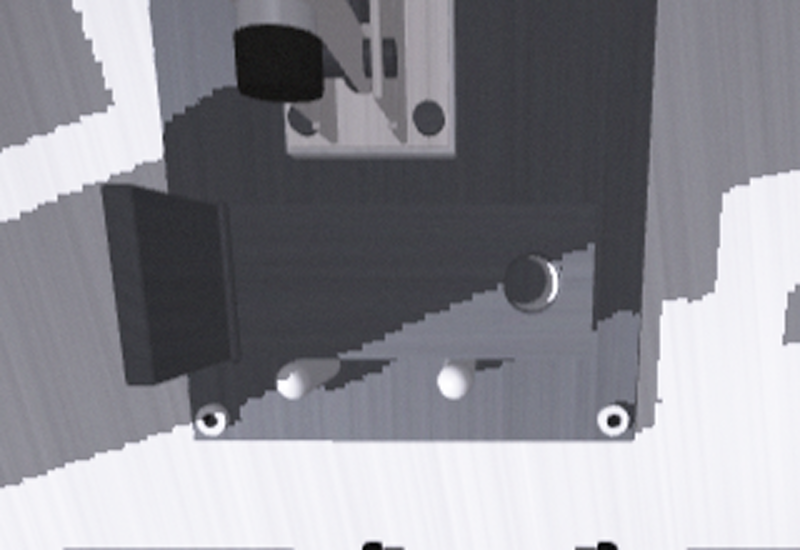

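Run:
```python
from h import *
im=cv2.imread("pics/l.png"); big=cv2.resize(im[95:135,255:305],None,fx=14,fy=14,interpolation=cv2.INTER_CUBIC)
cv2.imwrite("pics/l_h.png",big)
o=np.load("l_obs.npy",allow_pickle=True).item()
print(onz("wrist",[[531/2.5+60,282/2.5]],.06,o), proj("wrist",[[.5997,.0646,.06],[.5997,.0646,.052]],o))
```

```text
[[0.60059287 0.06418258 0.06      ]] [[271.2618387  112.47050509]
 [270.81512567 112.30971291]]
```

View pics/l_h.png

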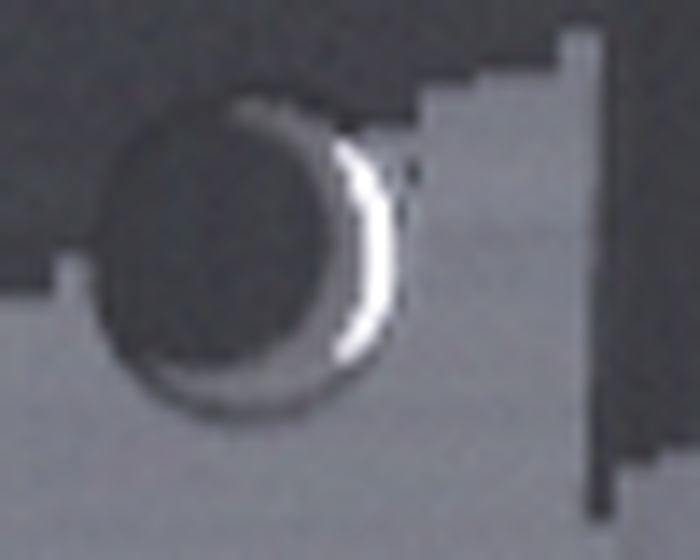

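Run:
```python
from h import *
plan([.435,-.37,.24],-76,n=9)
```

```text
9 need 8.3
[[[-9, -9, -43], [-0, 7.4, -0]], [[-3, -9, -44], [-0, 7.4, -0]], [[2, -9, -44], [-0, 7.4, -0]], [[8, -9, -44], [-0, 7.4, -0]], [[14, -9, -42], [-0, 7.4, -0]], [[19, -9, -40], [-0, 7.4, -0]], [[24, -9, -37], [-0, 7.4, -0]], [[29, -9, -34], [-0, 7.4, -0]], [[33, -9, -30], [-0, 7.4, -0]]]
```

carry_out(targets=[[[-9,-20,-40],[0,7.4,0]],[[-3,-20,-44],[0,7.4,0]],[[2,-20,-44],[0,7.4,0]],[[8,-20,-44],[0,7.4,0]],[[14,-4,-42],[0,7.4,0]],[[19,0,-40],[0,7.4,0]],[[24,0,-37],[0,7.4,0]],[[29,0,-34],[0,7.4,0]],[[33,0,-33],[0,7.4,0]],[[0,0,0],[0,0,0]],[[0,0,0],[0,0,0]]], jaw=0.8)

```text
time_s: 13.5
tool_pos: [0.434, -0.3684, 0.2429]
tool_rot: [-89.8, -0.0, -76.0]
force: [1.5, 0.8, 0.3]
grip_width: 0.0694
```

Run:
```python
from h import *
o,im=shot("wrist","m"); print(o["tool_pos"],o["tool_rot"],o["time_s"],o["qpos"])
np.save("m_obs.npy",o,allow_pickle=True)
for d in env.outline_of("wrist","pin16"):
    ys,xs=np.nonzero(d["mask"]); r=cv2.minAreaRect(np.c_[xs,ys].astype(np.float32)); print(d["p"],d["xy"],len(xs),np.round(r[1],1))
cv2.imwrite("pics/m_z.png",cv2.resize(im[0:230,100:420],None,fx=2.5,fy=2.5,interpolation=cv2.INTER_CUBIC))
```

```text
[ 0.43396242 -0.36841889  0.2428731 ] [-8.97881026e+01 -2.14641689e-02 -7.59931238e+01] 13.5 [-11.65203503  11.2135045   56.60824694  94.99512045  -9.69979035
  78.80523626 -29.66704611]
0.66 [256.6, 170.2] 807 [35. 27.]
0.64 [213.3, 228.6] 692 [25.  34.9]
0.63 [262.0, 53.4] 793 [34. 27.]
0.6 [261.5, 112.7] 926 [33.9 33.2]
```

View pics/m_z.png

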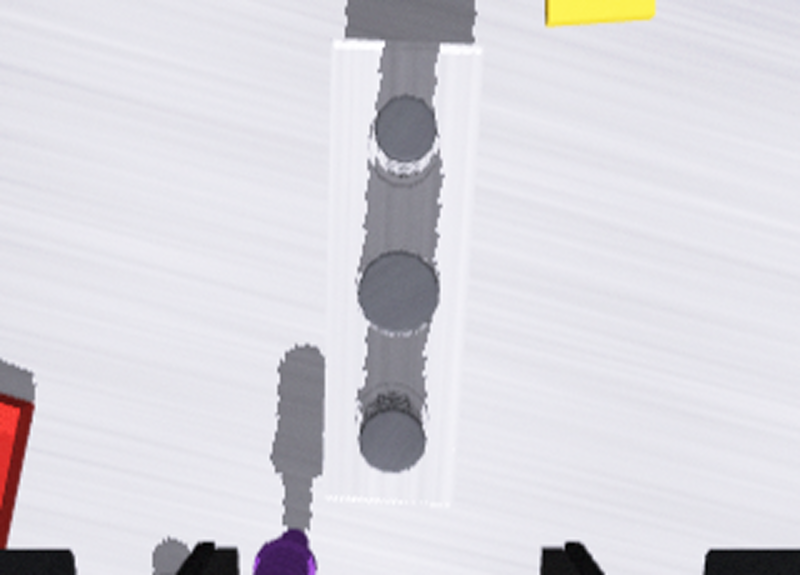

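Run:
```python
from h import *
im=cv2.imread("pics/m.png"); b=im[25:200,225:295]
a=cv2.resize(b[:60],None,fx=8,fy=8,interpolation=cv2.INTER_CUBIC); c=cv2.resize(b[115:],None,fx=8,fy=8,interpolation=cv2.INTER_CUBIC)
cv2.imwrite("pics/m_p.png",cv2.resize(np.hstack([a[:480],c[:480]]),None,fx=.7,fy=.7))
g=cv2.cvtColor(im,cv2.COLOR_BGR2GRAY)
for n,(u,v) in dict(far=(261,51.5),mid=(259.3,116.5),near=(257,175.5)).items():
    r=int(round(v)); print(n,g[r,238:285].tolist())
    print(" px/mm",301.38/((.2429+.162-.126)*1000*1.0))
```

```text
far [238, 237, 235, 239, 239, 239, 237, 239, 238, 234, 150, 198, 87, 111, 117, 113, 113, 117, 117, 114, 115, 116, 117, 119, 119, 117, 116, 115, 113, 112, 115, 114, 111, 112, 113, 107, 104, 235, 233, 237, 240, 239, 239, 237, 237, 238, 236]
 px/mm 1.0806023664395839
mid [232, 235, 236, 236, 215, 120, 107, 112, 115, 115, 113, 111, 110, 113, 113, 114, 116, 115, 115, 115, 113, 117, 117, 112, 115, 114, 114, 114, 111, 114, 113, 108, 109, 112, 110, 110, 106, 129, 238, 237, 239, 237, 237, 237, 237, 240, 242]
 px/mm 1.0806023664395839
near [235, 235, 236, 233, 230, 169, 102, 111, 111, 113, 113, 113, 118, 115, 117, 115, 116, 116, 116, 115, 115, 117, 113, 113, 111, 113, 113, 111, 111, 109, 111, 112, 182, 236, 236, 237, 237, 237, 236, 236, 238, 240, 242, 241, 236, 234, 232]
 px/mm 1.0806023664395839
```

View pics/m_p.png

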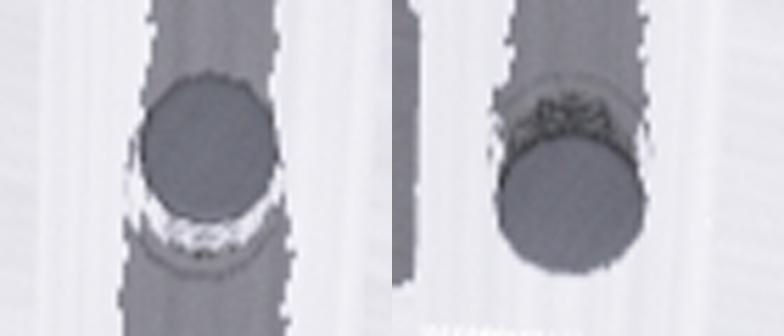

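Run:
```python
from h import *
o=np.load("m_obs.npy",allow_pickle=True).item()
for n,(l,r,v) in dict(far=(249.8,274.8,51.5),mid=(242.6,275.1,116.5),near=(243.1,269.8,175.5)).items():
    a,b=onz("wrist",[[l,v],[r,v]],.126,o); print(n,np.linalg.norm(a-b)*1000, (a+b)/2)
# centres from ellipse-ish extents in rows
for n,(u,v) in dict(far=(262.2,51.9),mid=(259,116.4),near=(256.7,175.0)).items(): print(n,onz("wrist",[[u,v]],.126,o))
```

```text
far 21.38356690279609 [ 0.54751849 -0.34681859  0.126     ]
mid 29.295530786106923 [ 0.49438041 -0.35720396  0.126     ]
near 25.304373472209594 [ 0.44110412 -0.36832106  0.126     ]
far [[ 0.54719164 -0.34681333  0.126     ]]
mid [[ 0.49449789 -0.35731265  0.126     ]]
near [[ 0.44163106 -0.3684324   0.126     ]]
```

Run:
```python
from h import *
plan([.441,-.370,.145],-78.6,n=3)
```

```text
3 need 2.0
[[[2, 32, 1], [-0.1, 1, -0]], [[2, 32, 1], [-0.1, 1, -0]], [[2, 32, 2], [-0.1, 1, -0]]]
```

carry_out(targets=[[[1,33,2],[-0.1,0.9,0]],[[1,33,2],[-0.1,0.9,0]],[[1,32,2],[0,0.8,0]],[[0,0,0],[0,0,0]],[[0,0,0],[0,0,0]]], jaw=0.6)

```text
time_s: 14.1
tool_pos: [0.4413, -0.3684, 0.1438]
tool_rot: [-90.2, 0.0, -78.4]
force: [0.1, 0.7, 0.2]
grip_width: 0.0526
```

Run:
```python
from h import *
o,im=shot("wrist","n"); print(o["tool_pos"],o["tool_rot"],o["time_s"])
o,im=shot("side","n_side",(210,180,350,330),5)
```

```text
[ 0.44130685 -0.36836414  0.14383348] [-9.01820697e+01  2.27675374e-02 -7.83632457e+01] 14.1
```

View pics/n.png

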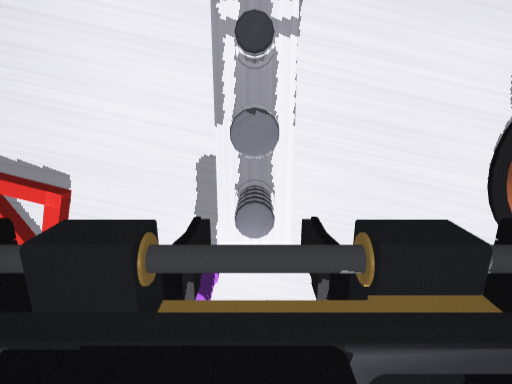

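View pics/n_side.png

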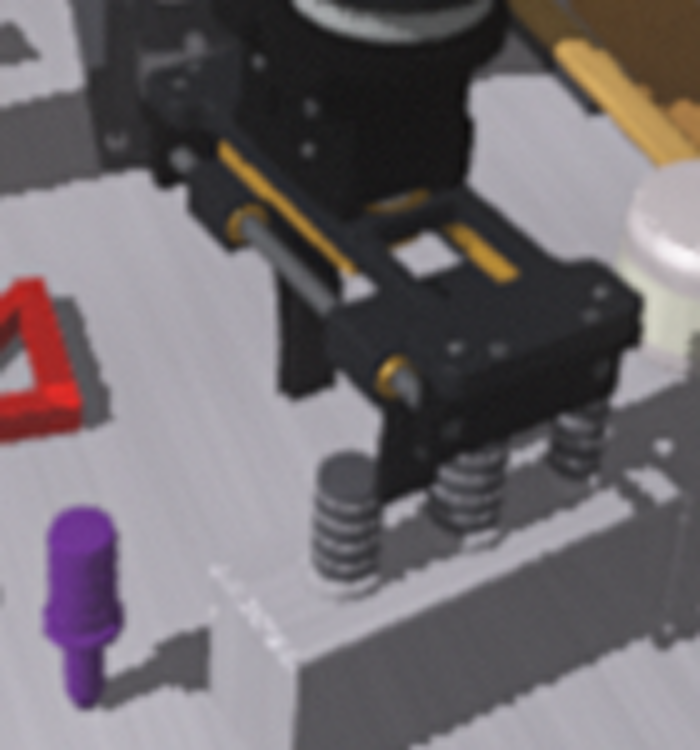

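Run:
```python
from h import *
c=env.get_calibration("wrist"); H=np.array(c["hand_eye"]); C=H[:3,3]
im=cv2.imread("pics/n.png"); cv2.imwrite("pics/n_z.png",cv2.resize(im[170:270,205:305],None,fx=6,fy=6,interpolation=cv2.INTER_CUBIC))
for uv in ((254.5,219),(256,219)):
    d=H[:3,:3]@[(uv[0]-c["cx"])/c["fx"],(uv[1]-c["cy"])/c["fy"],1]; print(1000*(C+(.0178-C[1])/d[1]*d))
```

```text
[ 0.04661242 17.8         0.29855873]
[ 1.00003121 17.8         0.29833057]
```

View pics/n_z.png

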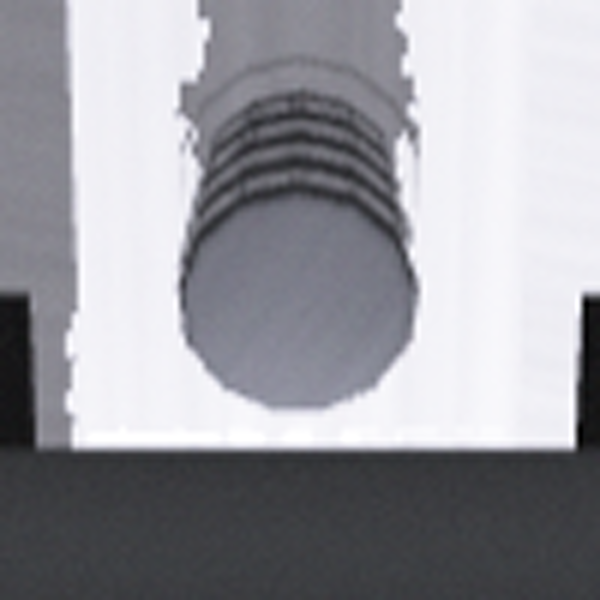

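carry_out(targets=[[[0,20,-0.5],[0.2,0,0]],[[0,20,-0.5],[0,0,0]],[[0,9,0],[0,0,0]],[[0,0,0],[0,0,0]],[[0,0,0],[0,0,0]]])

```text
time_s: 14.7
tool_pos: [0.4399, -0.3705, 0.0955]
tool_rot: [-89.9, -0.1, -78.5]
force: [0.8, 0.2, 0.8]
grip_width: 0.0522
```

carry_out(targets=[[[0,0,0],[0,0,0]],[[0,0,0],[0,0,0]],[[0,0,0],[0,0,0]],[[0,0,0],[0,0,0]],[[0,0,0],[0,0,0]],[[0,0,0],[0,0,0]],[[0,0,0],[0,0,0]],[[0,0,0],[0,0,0]]], jaw=0, squeeze=45)

```text
time_s: 15.5
tool_pos: [0.4393, -0.3694, 0.0944]
tool_rot: [-90.0, 0.1, -78.5]
force: [-2.1, 3.5, 5.1]
grip_width: 0.0245
```

carry_out(targets=[[[0,-10,0],[0,0,0]],[[0,-20,0],[0,0,0]],[[0,-35,0],[0,0,0]],[[0,-40,0],[0,0,0]],[[0,-20,0],[0,0,0]],[[0,0,0],[0,0,0]],[[0,0,0],[0,0,0]]])

```text
time_s: 16.2
tool_pos: [0.4389, -0.37, 0.2187]
tool_rot: [-90.0, -0.0, -78.6]
force: [0.1, 0.3, -3.2]
grip_width: 0.0248
```

Run:
```python
from h import *
o,im=shot("wrist","p"); print(o["tool_pos"],o["tool_rot"],o["time_s"],o["grip_width"],o["force"])
cv2.imwrite("pics/p_z.png",cv2.resize(im[150:280,190:330],None,fx=5,fy=5,interpolation=cv2.INTER_CUBIC))
o,im=shot("side","p_side",(210,150,350,330),4)
```

```text
[ 0.43889661 -0.37000287  0.21866861] [-8.99999450e+01 -1.31809397e-02 -7.85629714e+01] 16.2 0.02481277247828058 [ 0.12116083  0.32534276 -3.21589655]
```

View pics/p_z.png

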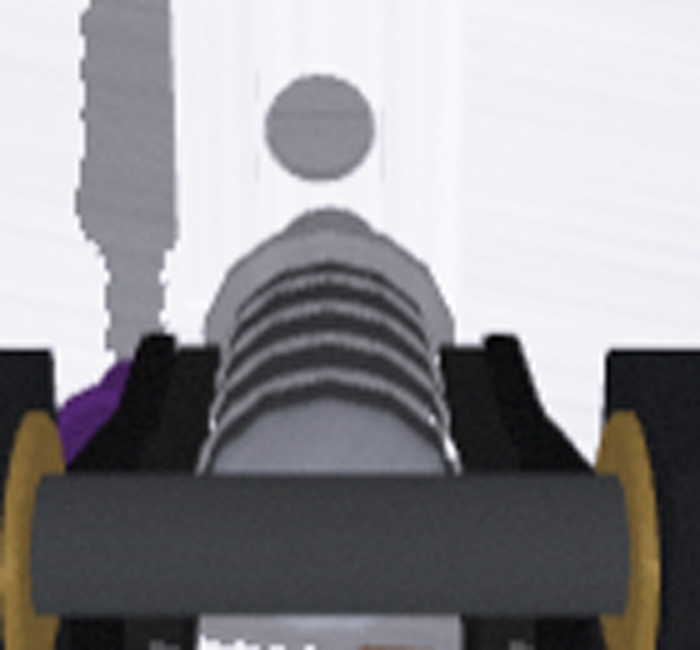

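View pics/p_side.png

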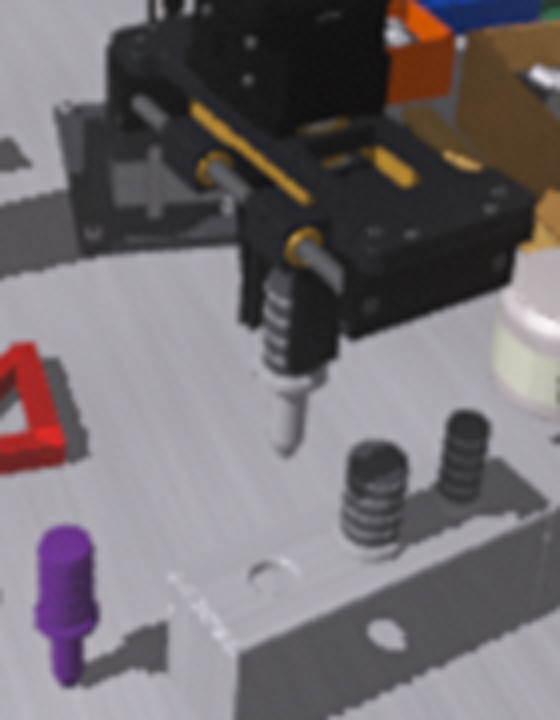

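Run:
```python
from h import *
c=env.get_calibration("wrist"); H=np.array(c["hand_eye"]); C=H[:3,3]; Hi=np.linalg.inv(H)
def pj(P):
    p=np.atleast_2d(P)@Hi[:3,:3].T+Hi[:3,3]; return np.c_[c["fx"]*p[:,0]/p[:,2]+c["cx"],c["fy"]*p[:,1]/p[:,2]+c["cy"]]
a=np.linspace(0,2*np.pi,73)
im=cv2.imread("pics/p.png"); big=cv2.resize(im[150:280,190:330],None,fx=5,fy=5,interpolation=cv2.INTER_CUBIC)
def draw(x,z,y,r,col): cv2.polylines(big,[np.int32((pj(np.c_[x+r*np.cos(a),np.full(73,y),z+r*np.sin(a)])-[190,150]+.5)*5)],True,col,1)
x,z=-.0008,.000
for y,r,col in ((.0124,.016,(0,0,255)),(.0184,.016,(0,0,255)),(.0534,.008,(0,255,0)),(.0634,.004,(0,255,0)),(-.0316,.013,(255,0,0))): draw(x,z,y,r,col)
cv2.imwrite("pics/p_o.png",big)
```

```text
(no output)
```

View pics/p_o.png

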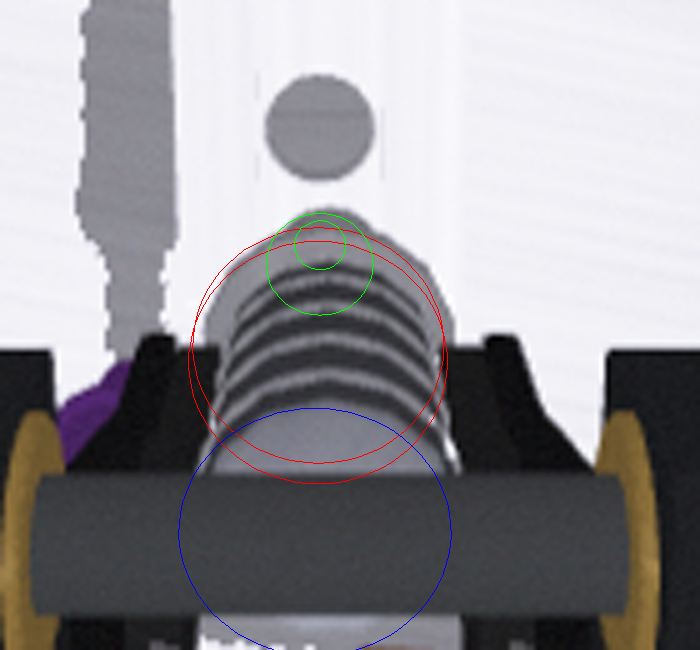

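Run:
```python
from h import *
for i in range(2): print(env.get_calibration("wrist"))
```

```text
{'fx': 301.38237073557616, 'fy': 301.38237073557616, 'cx': 255.42774466205626, 'cy': 188.94119573423336, 'hand_eye': array([[ 9.99999469e-01, -1.28130649e-04,  1.02259905e-03,
         4.46864217e-04],
       [-1.02068971e-03, -2.60371035e-01,  9.65508095e-01,
        -1.62179281e-01],
       [ 1.42543995e-04, -9.65508626e-01, -2.60371028e-01,
         6.86235642e-02],
       [ 0.00000000e+00,  0.00000000e+00,  0.00000000e+00,
         1.00000000e+00]])}
{'fx': 301.38237073557616, 'fy': 301.38237073557616, 'cx': 255.42774466205626, 'cy': 188.94119573423336, 'hand_eye': array([[ 9.99999469e-01, -1.28130649e-04,  1.02259905e-03,
         4.46864217e-04],
       [-1.02068971e-03, -2.60371035e-01,  9.65508095e-01,
        -1.62179281e-01],
       [ 1.42543995e-04, -9.65508626e-01, -2.60371028e-01,
         6.86235642e-02],
       [ 0.00000000e+00,  0.00000000e+00,  0.00000000e+00,
         1.00000000e+00]])}
```

```bash
for i in $(seq 1 40); do python3 -c "
from cell import env; import json
print(json.dumps({c:[list(map(float,__import__('numpy').ravel(env.get_calibration(c).get('hand_eye',env.get_calibration(c).get('t')))))] for c in ('wrist','top','side')}))"; done > cal.txt
python3 - <<'E'
import json,numpy as np
L=[json.loads(l) for l in open("cal.txt")]
for c in ("wrist","top","side"):
    A=np.array([l[c][0] for l in L]); print(c,np.round(A.mean(0),4),np.round(A.std(0),5))
E
```

```text
wrist [ 1.000e+00 -1.000e-04  1.000e-03  4.000e-04 -1.000e-03 -2.604e-01
  9.655e-01 -1.622e-01  1.000e-04 -9.655e-01 -2.604e-01  6.860e-02
  0.000e+00  0.000e+00  0.000e+00  1.000e+00] [0. 0. 0. 0. 0. 0. 0. 0. 0. 0. 0. 0. 0. 0. 0. 0.]
top [-0.0185  0.5148  1.2882] [0. 0. 0.]
side [-0.4942  0.1433  0.9415] [0. 0. 0.]
```

Run:
```python
from h import *
plan([.6025,.0635,.205],-115,n=11)
```

```text
11 need 9.4
[[[-36, 1, 22], [0, 3.3, -0]], [[-37, 1, 20], [0, 3.3, -0]], [[-38, 1, 18], [0, 3.3, -0]], [[-39, 1, 16], [0, 3.3, -0]], [[-40, 1, 14], [0, 3.3, -0]], [[-41, 1, 11], [0, 3.3, -0]], [[-41, 1, 9], [0, 3.3, -0]], [[-42, 1, 7], [0, 3.3, -0]], [[-42, 1, 4], [0, 3.3, -0]], [[-42, 1, 2], [0, 3.3, -0]], [[-42, 1, -1], [0, 3.3, -0]]]
```

carry_out(targets=[[[-36,1,22],[0,3.3,0]],[[-37,1,20],[0,3.3,0]],[[-38,1,18],[0,3.3,0]],[[-39,1,16],[0,3.3,0]],[[-40,1,14],[0,3.3,0]],[[-41,1,11],[0,3.3,0]],[[-41,1,9],[0,3.3,0]],[[-42,1,7],[0,3.3,0]],[[-42,1,4],[0,3.3,0]],[[-42,1,2],[0,3.3,0]],[[-42,1,-1],[0,3.3,0]],[[0,0,0],[0,0,0]]])

```text
time_s: 17.5
tool_pos: [0.602, 0.0738, 0.2051]
tool_rot: [-90.2, -0.0, -114.3]
force: [-1.1, 0.2, -1.4]
grip_width: 0.0251
```

Run:
```python
from h import *
o,im=shot("wrist","q"); print(o["tool_pos"],o["tool_rot"],o["time_s"],o["grip_width"],o["force"])
print(np.round(env.get_calibration("wrist")["hand_eye"],4))
```

```text
[0.60203316 0.07381039 0.20505197] [-9.02006272e+01 -2.75500658e-04 -1.14270693e+02] 17.5 0.0250995636251291 [-1.09771726  0.21972777 -1.36102749]
[[ 1.000e+00 -2.000e-04  1.400e-03  1.600e-03]
 [-1.500e-03 -2.596e-01  9.657e-01 -1.622e-01]
 [ 1.000e-04 -9.657e-01 -2.596e-01  6.930e-02]
 [ 0.000e+00  0.000e+00  0.000e+00  1.000e+00]]
```

View pics/q.png

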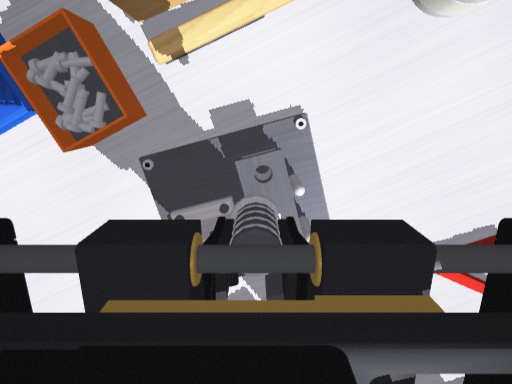

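Run:
```python
import cv2
im=cv2.imread("pics/q.png"); cv2.imwrite("pics/q_z.png",cv2.resize(im[140:260,200:320],None,fx=5,fy=5,interpolation=cv2.INTER_CUBIC))
```

```text
(no output)
```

View pics/q_z.png

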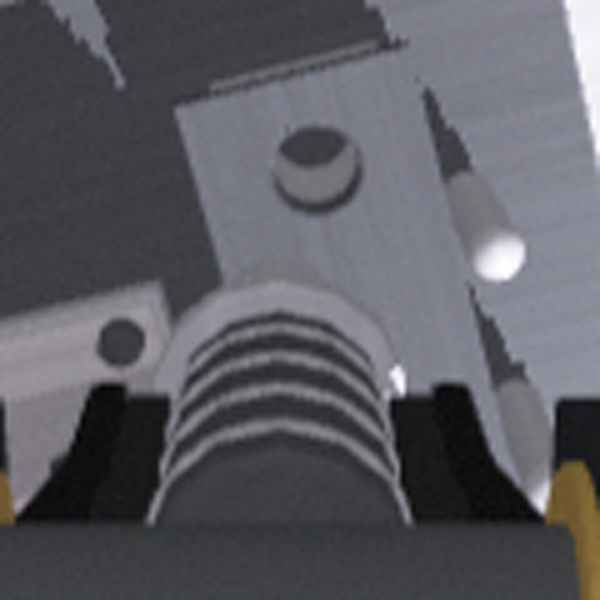

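```bash
cat > th.py <<'E'
from h import *
c=env.get_calibration("wrist")
Hs=[np.array(c["hand_eye"])]
Hm=Hs[0].copy(); Hm[:3,:3]=Ro.from_matrix([[1,0,0],[0,-.2595,.9657],[0,-.9657,-.2595]]).as_matrix(); Hm[:3,3]=[0.0002,-.1622,.0701]; Hs.append(Hm)
def tl(uv,y,H):
    C=H[:3,3]; d=H[:3,:3]@[(uv[0]-c["cx"])/c["fx"],(uv[1]-c["cy"])/c["fy"],1]; return np.round(1000*(C+(y-C[1])/d[1]*d),1)
def pj(P,H):
    Hi=np.linalg.inv(H); p=np.atleast_2d(P)@Hi[:3,:3].T+Hi[:3,3]; return np.c_[c["fx"]*p[:,0]/p[:,2]+c["cx"],c["fy"]*p[:,1]/p[:,2]+c["cy"]]
a=np.linspace(0,2*np.pi,73)
def ring(big,org,k,x,z,y,r,col,H): cv2.polylines(big,[np.int32((pj(np.c_[x+r*np.cos(a),np.full(73,y),z+r*np.sin(a)],H)-org+.5)*k)],True,col,1)
E
python3 - <<'E'
from th import *
for H in Hs: print("hole",tl((263.2,173.6),.145,H),"pin collar",tl((255.3,200),.0154,H),"shank",tl((255.8,192),.0534,H))
im=cv2.imread("pics/q.png"); big=cv2.resize(im[140:260,200:320],None,fx=5,fy=5,interpolation=cv2.INTER_CUBIC)
for y,r,col in ((.0124,.016,(0,0,255)),(.0184,.016,(0,0,255)),(.0534,.008,(0,255,0)),(.0634,.004,(0,255,0))): ring(big,[200,140],5,-.0002,.0,y,r,col,Hs[1])
cv2.imwrite("pics/q_o.png",big)
E
```

```text
hole [ 10.2 145.    3.3] pin collar [ 1.8 15.4 14.5] shank [ 2.2 53.4  9. ]
hole [  8.3 145.    4.1] pin collar [ 0.1 15.4 15.3] shank [ 0.5 53.4  9.8]
```

View pics/q_o.png

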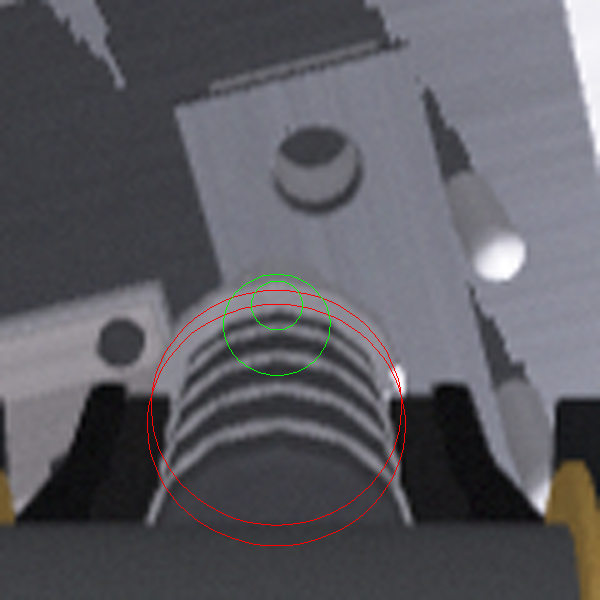

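carry_out(targets=[[[4.5,25,1.4],[0.2,0,0]],[[4,25,1.4],[0,0,0]],[[0,20,0],[0,0,0]],[[0,0,0],[0,0,0]],[[0,0,0],[0,0,0]]])

```text
time_s: 18.05
tool_pos: [0.6006, 0.0546, 0.1378]
tool_rot: [-89.8, -0.1, -114.9]
force: [0.1, -0.0, -1.8]
grip_width: 0.0251
```

Run:
```python
from th import *
o,im=shot("wrist","r"); print(o["tool_pos"],o["tool_rot"],o["time_s"],o["grip_width"],o["force"])
cv2.imwrite("pics/r_z.png",cv2.resize(im[130:260,190:320],None,fx=5,fy=5,interpolation=cv2.INTER_CUBIC))
o,im=shot("side","r_side",(210,120,320,220),6)
```

```text
[0.6006267  0.05460385 0.13776942] [-8.98400849e+01 -7.86608117e-02 -1.14917277e+02] 18.05 0.025111021220260172 [ 0.12684414 -0.02709995 -1.78260647]
```

View pics/r_z.png

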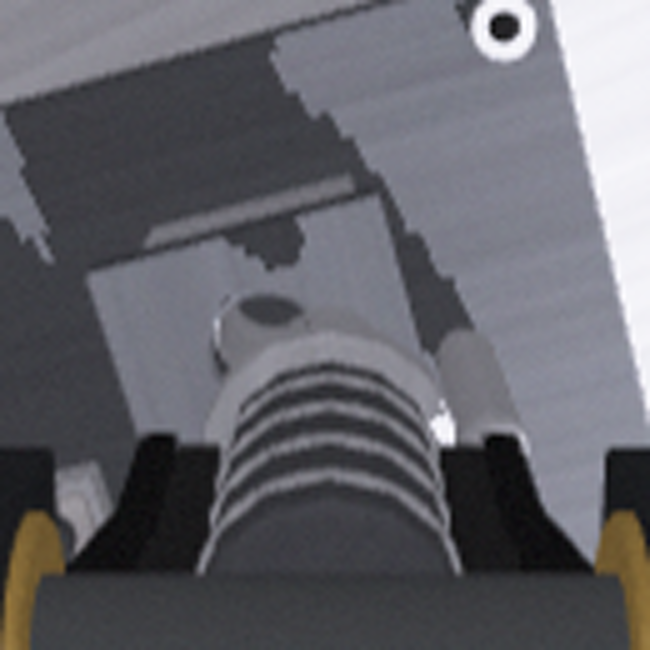

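View pics/r_side.png

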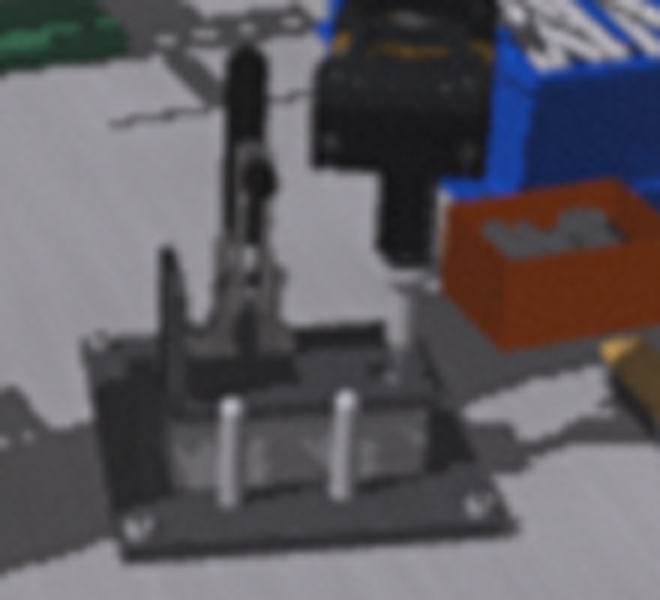

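Run:
```python
from th import *
im=cv2.imread("pics/r.png"); big=cv2.resize(im[130:260,190:320],None,fx=5,fy=5,interpolation=cv2.INTER_CUBIC)
H=Hs[0]; print(H[:3,3])
h=tl((243,198.4),.0778,H); print(h)
org=[190,130]
ring(big,org,5,h[0]/1e3,h[2]/1e3,.0778,.009,(255,0,0),H)
px,pz=tl((255.6,200),.0154,H)[0]/1e3,.0015
print(px)
for y,r,col in ((.0124,.016,(0,0,255)),(.0184,.016,(0,0,255)),(.0534,.008,(0,255,0)),(.0634,.004,(0,255,0))): ring(big,org,5,px,pz,y,r,col,H)
cv2.imwrite("pics/r_o.png",big)
```

```text
[ 0.0016175  -0.16219145  0.06930075]
[-8.4 77.8 -3.4]
0.002
```

View pics/r_o.png

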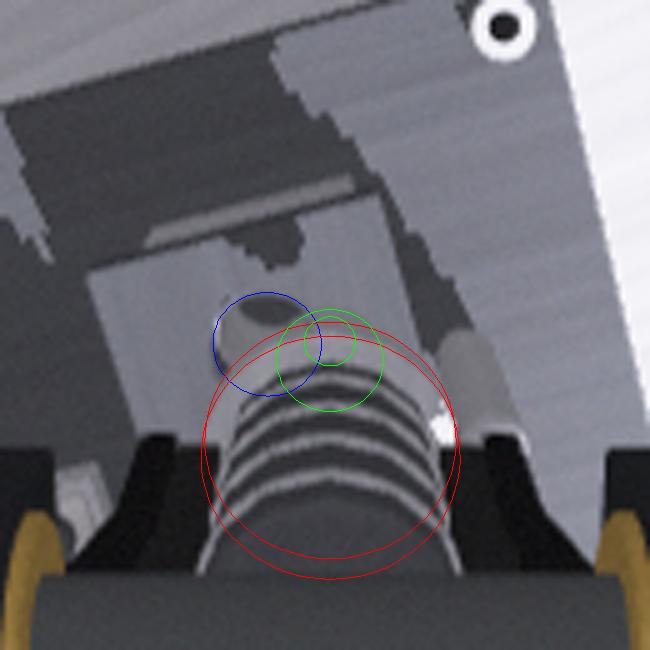

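Run:
```python
from th import *
H=Hs[0]
A=tl((88/5+190-.4,272/5+130-.4),.0778,H); B=tl((379/5+190-.4,192/5+130-.4),.0778,H)
print(A,B,np.linalg.norm(A-B)); e=(B-A)/np.linalg.norm(A-B); m=(A+B)/2; n=np.array([e[2],0,-e[0]]); print("hole",m+20*n,m-20*n, np.degrees(np.arctan2(e[2],e[0])))
```

```text
[-37.6  77.8   9. ] [10.  77.8 22.3] 49.42317270269079
hole [-8.41790926 77.8        -3.61221948] [-19.18209074  77.8         34.91221948] 15.610988533679656
```

carry_out(targets=[[[-5.4,0,-2.4],[0,0,0]],[[-5,0,-2.1],[0,0,0]],[[0,0,0],[0,0,0]],[[0,0,0],[0,0,0]],[[0,0,0],[0,0,0]],[[0,0,0],[0,0,0]]])

```text
time_s: 18.75
tool_pos: [0.6014, 0.0668, 0.1382]
tool_rot: [-89.8, -0.0, -114.9]
force: [-0.4, 0.3, -2.0]
grip_width: 0.025
```

Run:
```python
from th import *
print(Hs[0][:3,3])
o,im=shot("wrist","s"); print(o["tool_pos"],o["tool_rot"],o["time_s"],o["grip_width"],o["force"])
cv2.imwrite("pics/s_z.png",cv2.resize(im[130:260,190:320],None,fx=5,fy=5,interpolation=cv2.INTER_CUBIC))
o,im=shot("side","s_side",(210,120,320,220),6)
```

```text
[ 0.00161724 -0.16218811  0.06930039]
[0.60140663 0.06676885 0.13821454] [-8.97903637e+01 -6.84160137e-03 -1.14865625e+02] 18.75 0.02495247570445265 [-0.38429414  0.28895097 -1.95826109]
```

View pics/s_z.png

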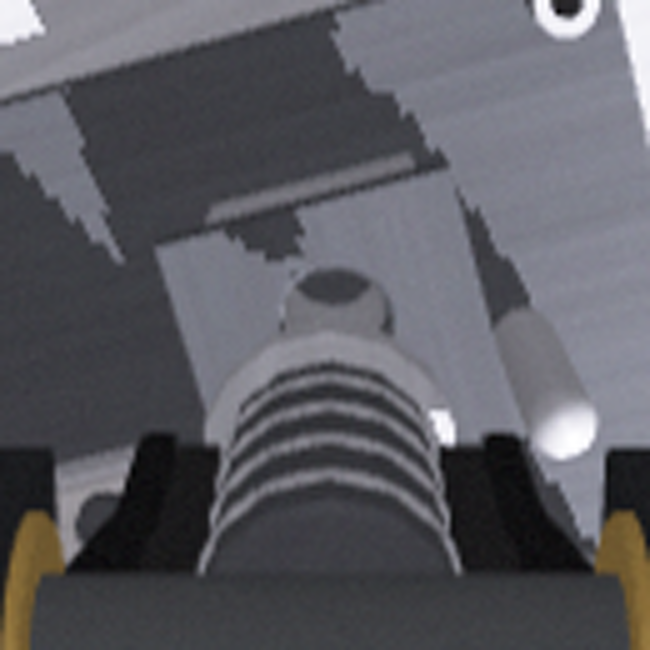

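View pics/s_side.png

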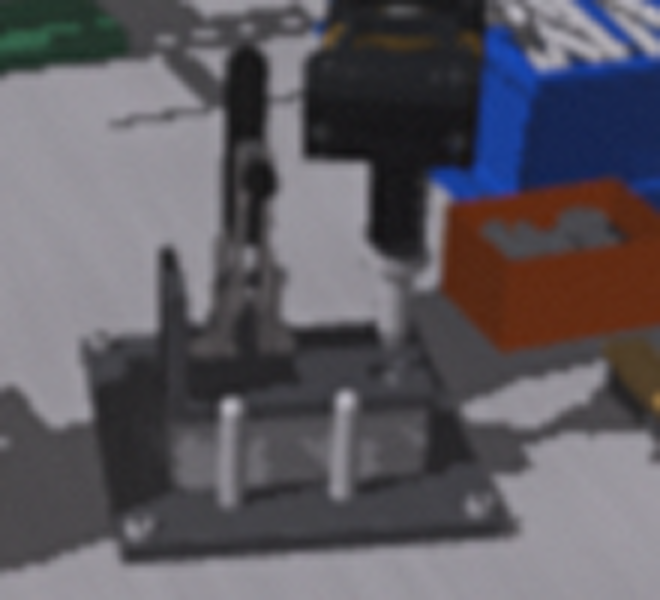

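Run:
```python
from th import *
H=Hs[0]
org=[190,130]
k=lambda u,v:(u/5+190-.4,v/5+130-.4)
A=tl(k(157,247),.0782,H); B=tl(k(449,167),.0782,H); e=(B-A)/np.linalg.norm(A-B); m=(A+B)/2; n=np.array([e[2],0,-e[0]]); print(np.linalg.norm(A-B),m+20*n, tl(k(338,320),.0782,H))
im=cv2.imread("pics/s.png"); big=cv2.resize(im[130:260,190:320],None,fx=5,fy=5,interpolation=cv2.INTER_CUBIC)
h=m+20*n
ring(big,org,5,h[0]/1e3,h[2]/1e3,.0782,.009,(255,0,0),H)
for pz,cc in ((.0,(0,0,255)),(.001,(0,255,0))):
  for y,r in ((.0124,.016),(.0184,.016),(.0534,.008),(.0634,.004),(-.0316,.013)): ring(big,org,5,.0018,pz,y,r,cc,H)
cv2.imwrite("pics/s_o.png",big)
```

```text
49.326868945839244 [ 2.94259851 78.2         0.49071961] [ 3.4 78.2  0.7]
```

View pics/s_o.png

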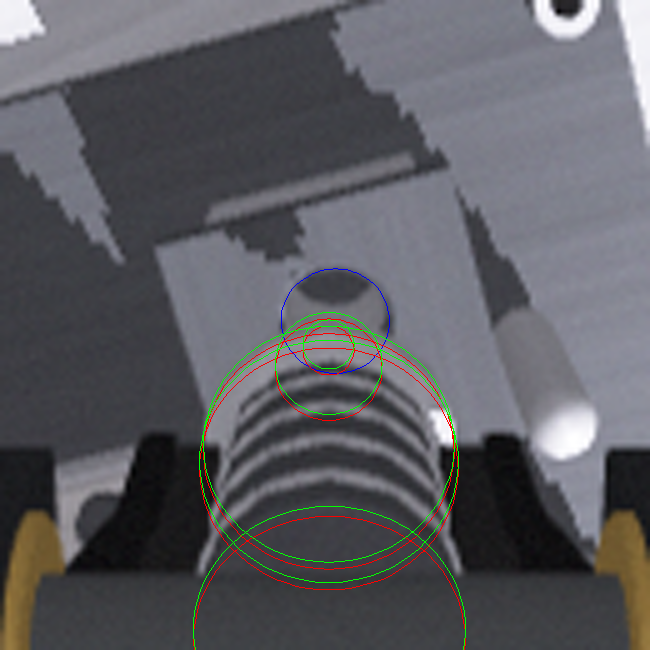

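carry_out(targets=[[[1.4,0,-0.5],[0,0,0]],[[0,8,0],[-0.1,0,0]],[[0,8,0],[0,0,0]],[[0,4,0],[0,0,0]],[[0,0,0],[0,0,0]],[[0,0,0],[0,0,0]]])

```text
time_s: 19.45
tool_pos: [0.6004, 0.0659, 0.118]
tool_rot: [-89.9, -0.0, -114.9]
force: [0.4, 0.1, -1.7]
grip_width: 0.0249
```

carry_out(targets=[[[0,2,0],[0,0,0]],[[0,2,0],[0,0,0]],[[0,2,0],[0,0,0]],[[0,0,0],[0,0,0]],[[0,0,0],[0,0,0]]])

```text
time_s: 19.95
tool_pos: [0.6004, 0.066, 0.1121]
tool_rot: [-89.9, -0.0, -114.8]
force: [-0.3, 0.3, -1.6]
grip_width: 0.0248
```

Run:
```python
from th import *
o,im=shot("wrist","u"); print(o["tool_pos"],o["tool_rot"],o["force"],o["wrist_torque"])
cv2.imwrite("pics/u_z.png",cv2.resize(im[130:260,190:320],None,fx=5,fy=5,interpolation=cv2.INTER_CUBIC))
o,im=shot("side","u_side",(210,120,320,220),6)
```

```text
[0.6004208  0.06595072 0.11213423] [-8.98962987e+01 -1.10270074e-03 -1.14849651e+02] [-0.34507896  0.3062006  -1.60360474] [-0.01098069  0.17820516  0.03427486]
```

View pics/u_z.png

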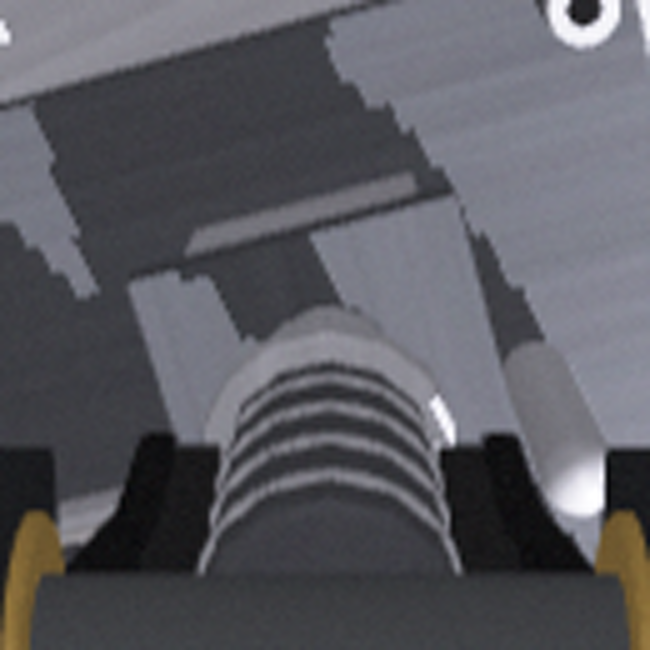

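View pics/u_side.png

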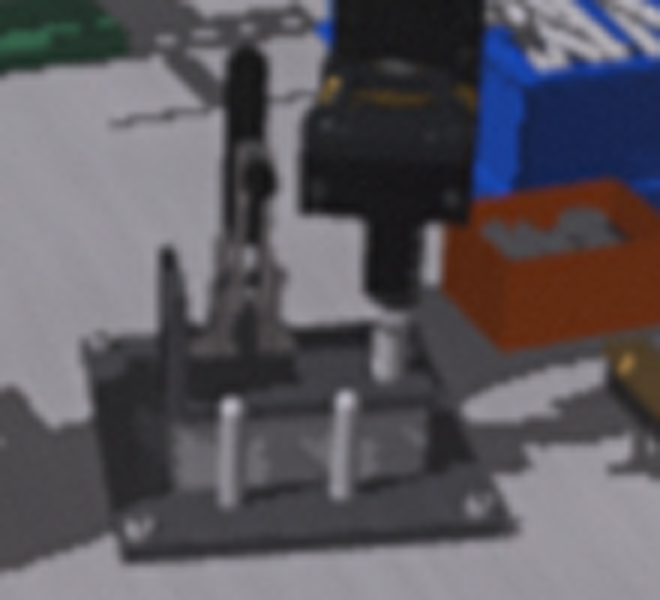

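Run:
```python
from th import *
H=Hs[0]; print(H[:3,3])
org=[190,130]
k=lambda u,v:(u/5+190-.4,v/5+130-.4)
A=tl(k(129,285),.0521,H); B=tl(k(452,197),.0521,H); e=(B-A)/np.linalg.norm(A-B); m=(A+B)/2; n=np.array([e[2],0,-e[0]]); h=m+20*n; print(np.linalg.norm(A-B),h)
im=cv2.imread("pics/u.png"); big=cv2.resize(im[130:260,190:320],None,fx=5,fy=5,interpolation=cv2.INTER_CUBIC)
ring(big,org,5,h[0]/1e3,h[2]/1e3,.0521,.009,(255,0,0),H)
ring(big,org,5,.0018,.001,.0521,.008,(0,255,0),H);ring(big,org,5,.0018,.001,.0184,.016,(0,255,0),H)
cv2.imwrite("pics/u_o.png",big[200:400,150:500])
```

```text
[ 0.00161677 -0.16218607  0.06929985]
48.98418112003099 [ 1.44866551 52.1         0.77847237]
```

View pics/u_o.png

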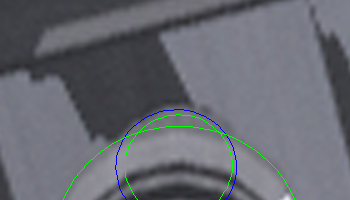

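carry_out(targets=[[[0,3,0],[0,0,0]],[[0,3,0],[0,0,0]],[[0,3,0],[0,0,0]],[[0,0,0],[0,0,0]],[[0,0,0],[0,0,0]]])

```text
time_s: 20.55
tool_pos: [0.6, 0.0661, 0.1027]
tool_rot: [-89.9, -0.0, -114.8]
force: [-1.3, 0.4, -3.4]
grip_width: 0.025
```

carry_out(targets=[[[0,3,0],[0,0,0]],[[0,3,0],[0,0,0]],[[0,3,0],[0,0,0]],[[0,0,0],[0,0,0]],[[0,0,0],[0,0,0]]])

```text
time_s: 21.05
tool_pos: [0.6001, 0.0661, 0.0937]
tool_rot: [-89.9, -0.0, -114.8]
force: [-1.5, 2.0, -2.8]
grip_width: 0.025
```

carry_out(targets=[[[0,4,0],[0,0,0]],[[0,4,0],[0,0,0]],[[0,3,0],[0,0,0]],[[0,0,0],[0,0,0]],[[0,0,0],[0,0,0]]])

```text
time_s: 21.55
tool_pos: [0.6002, 0.0661, 0.0826]
tool_rot: [-89.9, -0.0, -114.8]
force: [-2.2, 2.1, -2.9]
grip_width: 0.025
```

carry_out(targets=[[[0,1.5,0],[0,0,0]],[[0,1.5,0],[0,0,0]],[[0,1,0],[0,0,0]],[[0,0,0],[0,0,0]],[[0,0,0],[0,0,0]]])

```text
time_s: 22.05
tool_pos: [0.6004, 0.0661, 0.0791]
tool_rot: [-89.9, 0.0, -114.8]
force: [-3.8, 2.2, -0.7]
grip_width: 0.0247
```

carry_out(targets=[[[0,0.7,0],[0,0,0]],[[0,0.7,0],[0,0,0]],[[0,0.6,0],[0,0,0]],[[0,0,0],[0,0,0]]])

```text
time_s: 22.45
tool_pos: [0.6005, 0.0662, 0.0785]
tool_rot: [-89.9, 0.0, -114.8]
force: [-6.9, 3.2, 9.3]
grip_width: 0.0251
```

carry_out(targets=[[[0,-0.5,0],[0,0,0]],[[0,0,0],[0,0,0]],[[0,0,0],[0,0,0]],[[0,0,0],[0,0,0]],[[0,-10,0],[0,0,0]],[[0,-30,0],[0,0,0]],[[0,-45,0],[0,0,0]],[[0,-45,0],[0,0,0]],[[0,-30,0],[0,0,0]],[[0,0,0],[0,0,0]],[[0,0,0],[0,0,0]]], jaw=0.5)

```text
time_s: 23.55
tool_pos: [0.6006, 0.0659, 0.2386]
tool_rot: [-89.8, 0.1, -114.9]
force: [0.2, -0.3, -0.9]
grip_width: 0.0434
```

Run:
```python
from th import *
o,im=shot("wrist","v"); print(o["tool_pos"],o["tool_rot"],o["time_s"])
o,im=shot("side","v_side",(200,110,330,225),6)
```

```text
[0.60063347 0.06591578 0.23861806] [-8.98171199e+01  7.57572189e-02 -1.14856573e+02] 23.55
```

View pics/v_side.png

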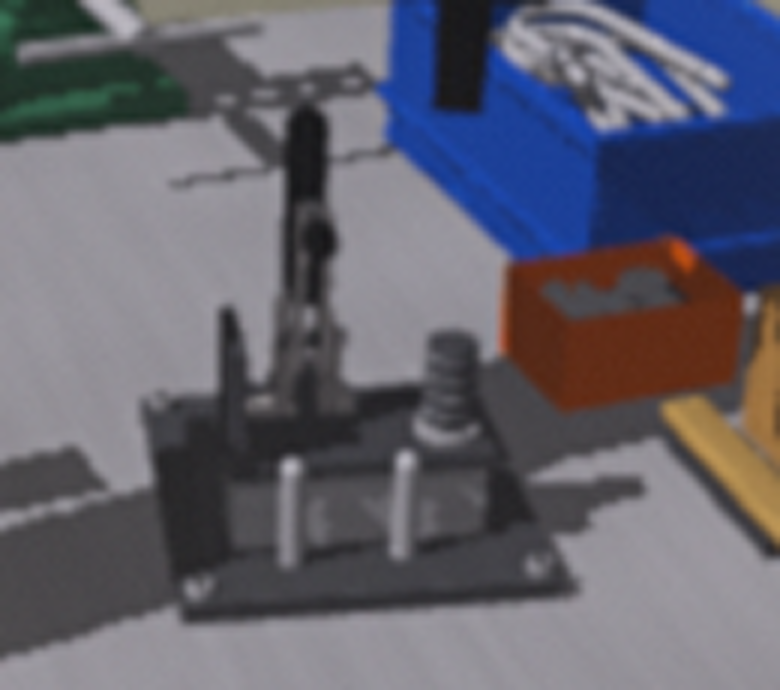

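View pics/v.png

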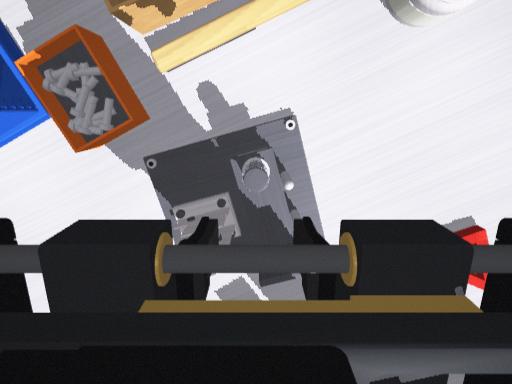

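Run:
```python
from h import *
plan([.5562,.135,.265],-9.4,n=13,dec=1)
```

```text
13 need 12.6
[[[-3.4, -2.2, -5.2], [0, -8.1, 0]], [[-4.1, -2.2, -4.7], [0, -8.1, 0]], [[-4.7, -2.2, -4.1], [0, -8.1, 0]], [[-5.3, -2.2, -3.4], [0, -8.1, 0]], [[-5.7, -2.2, -2.6], [0, -8.1, 0]], [[-6, -2.2, -1.8], [0, -8.1, 0]], [[-6.2, -2.2, -0.9], [0, -8.1, 0]], [[-6.3, -2.2, -0], [0, -8.1, 0]], [[-6.2, -2.2, 0.9], [0, -8.1, 0]], [[-6, -2.2, 1.7], [0, -8.1, 0]], [[-5.7, -2.2, 2.5], [0, -8.1, 0]], [[-5.3, -2.2, 3.3], [0, -8.1, 0]], [[-4.8, -2.2, 4], [0, -8.1, 0]]]
```

carry_out(targets=[[[-3.4,-8,-5.2],[0,-8.1,0]],[[-4.1,-8,-4.7],[0,-8.1,0]],[[-4.7,-6,-4.1],[0,-8.1,0]],[[-5.3,-2,-3.4],[0,-8.1,0]],[[-5.7,-2,-2.6],[0,-8.1,0]],[[-6,0,-1.8],[0,-8.1,0]],[[-6.2,0,-0.9],[0,-8.1,0]],[[-6.3,0,0],[0,-8.1,0]],[[-6.2,0,0.9],[0,-8.1,0]],[[-6,0,1.7],[0,-8.1,0]],[[-5.7,0,2.5],[0,-8.1,0]],[[-5.3,0,3.3],[0,-8.1,0]]], jaw=0)

```text
time_s: 24.85
tool_pos: [0.5593, 0.1296, 0.2617]
tool_rot: [-90.1, 0.0, -17.3]
force: [-0.9, 0.5, -0.3]
grip_width: 0.0006
```

carry_out(targets=[[[-4.8,0,4],[0,-8.1,0]],[[0,0,0],[0,0,0]],[[0,0,0],[0,0,0]],[[0,0,0],[0,0,0]]])

```text
time_s: 25.25
tool_pos: [0.5568, 0.1343, 0.2629]
tool_rot: [-90.1, -0.1, -9.7]
force: [-1.0, 0.3, 0.9]
grip_width: 0.0002
```

Run:
```python
from th import *
o,im=shot("wrist","w"); print(o["tool_pos"],o["tool_rot"],o["time_s"],o["grip_width"]); print(Hs[0][:3,3])
o,im=shot("side","w_side",(200,80,330,225),5)
```

```text
[0.55684418 0.13425769 0.26292094] [-9.00819233e+01 -6.27627748e-02 -9.72491895e+00] 25.25 0.00016503059139666215
[-0.0018175  -0.16218319  0.06956175]
```

View pics/w.png

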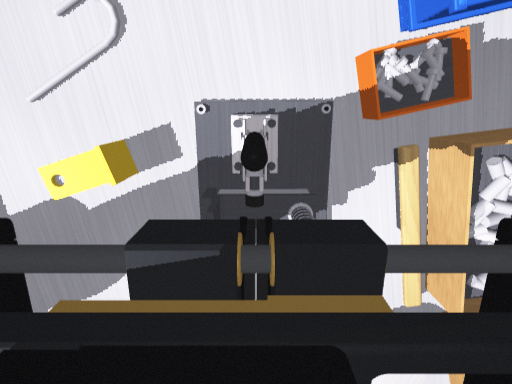

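View pics/w_side.png

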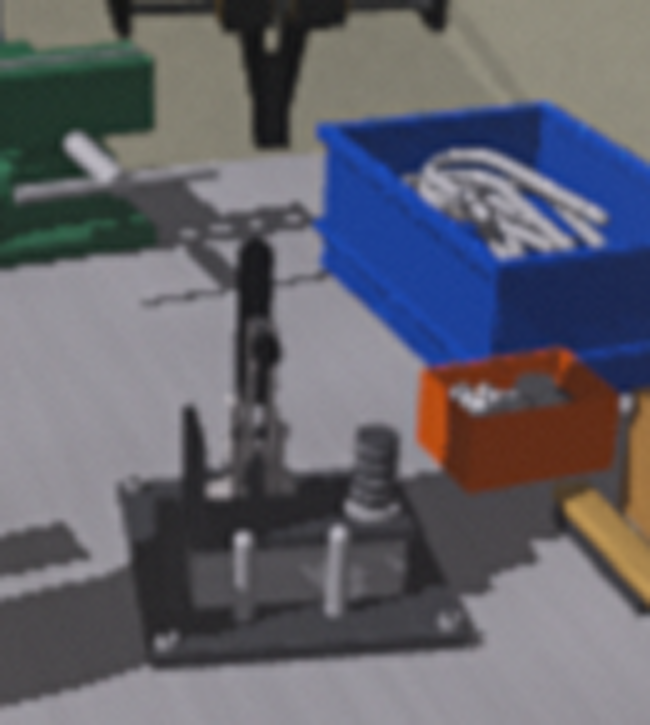

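Run:
```python
from th import *
for H in Hs:
  print([tl((254,v),.068,H) for v in (132,140,150,170)], tl((254,140),.085,H))
im=cv2.imread("pics/w.png"); cv2.imwrite("pics/w_z.png",cv2.resize(im[100:230,190:320],None,fx=5,fy=5,interpolation=cv2.INTER_CUBIC))
```

```text
[array([-3. , 68. , 51.8]), array([-3. , 68. , 45.8]), array([-3.1, 68. , 38.3]), array([-3.1, 68. , 22.7])] [-3.1 85.  44.1]
[array([-0.9, 68. , 52.6]), array([-0.9, 68. , 46.6]), array([-0.9, 68. , 39.1]), array([-0.9, 68. , 23.5])] [-1.  85.  44.9]
```

View pics/w_z.png

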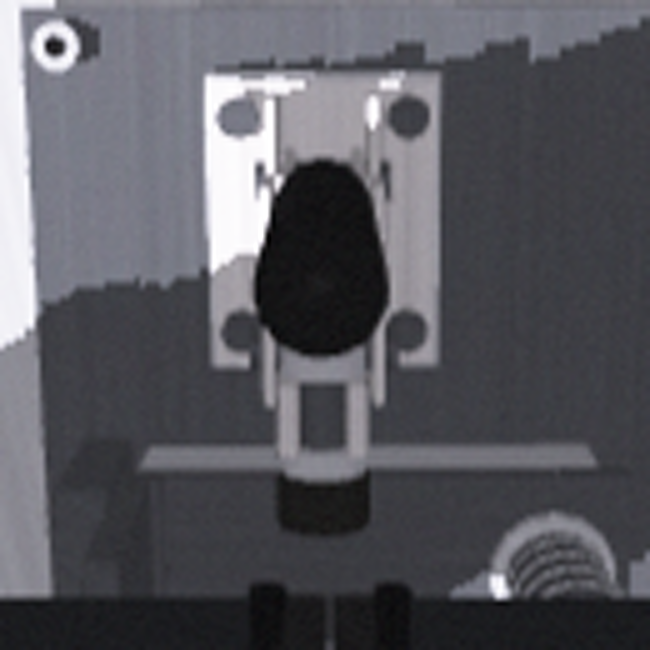

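Run:
```python
import numpy as np
def P(th,r=132,n=9): return np.array([97+r*np.sin(th)-n*np.cos(th)-9.5, 40+r*np.cos(th)+n*np.sin(th)])
T=np.linspace(0,1.403,25); p=np.array([P(t) for t in T]); 
print(p[0],p[-1]); d=np.diff(p,axis=0)
print([[[0,round(-b,1),round(a,1)],[0,0,0]] for a,b in d])
```

```text
[ 78.5 172. ] [216.14299559  70.91892116]
[[[0, np.float64(-0.3), np.float64(7.7)], [0, 0, 0]], [[0, np.float64(0.2), np.float64(7.7)], [0, 0, 0]], [[0, np.float64(0.6), np.float64(7.7)], [0, 0, 0]], [[0, np.float64(1.1), np.float64(7.7)], [0, 0, 0]], [[0, np.float64(1.5), np.float64(7.6)], [0, 0, 0]], [[0, np.float64(1.9), np.float64(7.5)], [0, 0, 0]], [[0, np.float64(2.4), np.float64(7.4)], [0, 0, 0]], [[0, np.float64(2.8), np.float64(7.2)], [0, 0, 0]], [[0, np.float64(3.2), np.float64(7.0)], [0, 0, 0]], [[0, np.float64(3.6), np.float64(6.8)], [0, 0, 0]], [[0, np.float64(4.0), np.float64(6.6)], [0, 0, 0]], [[0, np.float64(4.4), np.float64(6.4)], [0, 0, 0]], [[0, np.float64(4.8), np.float64(6.1)], [0, 0, 0]], [[0, np.float64(5.1), np.float64(5.8)], [0, 0, 0]], [[0, np.float64(5.4), np.float64(5.5)], [0, 0, 0]], [[0, np.float64(5.7), np.float64(5.2)], [0, 0, 0]], [[0, np.float64(6.0), np.float64(4.8)], [0, 0, 0]], [[0, np.float64(6.3), np.float64(4.5)], [0, 0, 0]], [[0, np.float64(6.6), np.float64(4.1)], [0, 0, 0]], [[0, np.float64(6.8), np.float64(3.7)], [0, 0, 0]], [[0, np.float64(7.0), np.float64(3.3)], [0, 0, 0]], [[0, np.float64(7.2), np.float64(2.9)], [0, 0, 0]], [[0, np.float64(7.3), np.float64(2.5)], [0, 0, 0]], [[0, np.float64(7.5), np.float64(2.0)], [0, 0, 0]]]
```

carry_out(targets=[[[-1.5,20,4],[0,0,0]],[[0,35,4],[0,0,0]],[[0,30,0],[0,0,0]],[[0,6,0],[0,0,0]],[[0,0,0],[0,0,0]],[[0,0,0],[0,0,0]]])

```text
time_s: 25.95
tool_pos: [0.558, 0.1429, 0.1742]
tool_rot: [-90.0, -0.2, -9.6]
force: [1.0, 0.0, -0.3]
grip_width: 0.0006
```

Run:
```python
from th import *
o,im=shot("wrist","x"); print(o["tool_pos"],o["tool_rot"],o["time_s"],o["force"])
cv2.imwrite("pics/x_z.png",cv2.resize(im[60:300,150:370],None,fx=2.7,fy=2.5,interpolation=cv2.INTER_CUBIC))
o,im=shot("side","x_side",(200,80,330,225),5)
```

```text
[0.55800948 0.14287406 0.1741666 ] [-89.96746399  -0.22469206  -9.59603667] 25.95 [ 1.04293914  0.01912031 -0.30048488]
```

View pics/x_z.png

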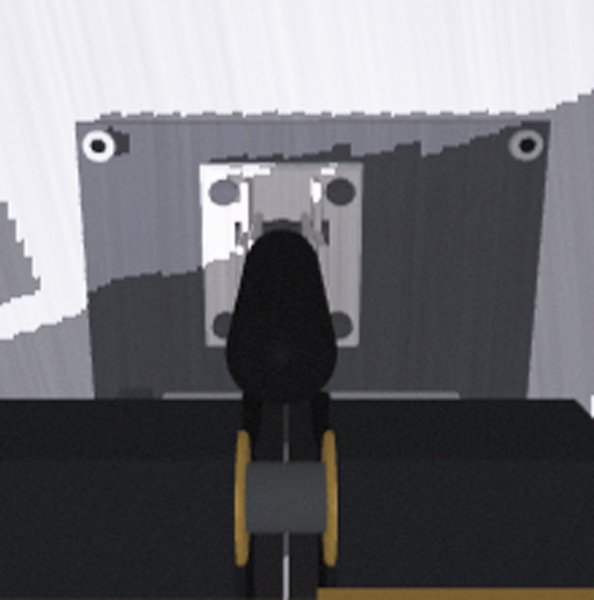

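View pics/x_side.png

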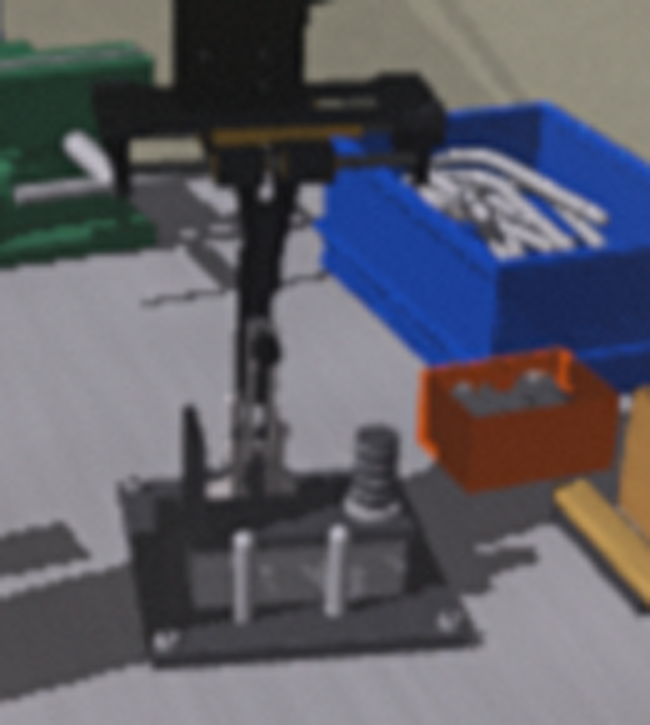

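carry_out(targets=[[[0,0,5],[0,0,0]],[[0,1,4],[0,0,0]],[[0,0,7.7],[0,0,0]],[[0,0.2,7.7],[0,0,0]],[[0,0.6,7.7],[0,0,0]],[[0,1.1,7.7],[0,0,0]],[[0,0,0],[0,0,0]]])

```text
time_s: 26.75
tool_pos: [0.5634, 0.1845, 0.1692]
tool_rot: [-90.0, -0.1, -9.4]
force: [0.5, -0.7, 0.0]
grip_width: 0.0002
```

Run:
```python
from th import *
o,im=shot("wrist","y"); print(o["tool_pos"],o["tool_rot"],o["time_s"],o["force"])
o,im=shot("side","y_side",(200,80,330,225),5)
```

```text
[0.56341463 0.18452804 0.16917286] [-89.979791    -0.09218505  -9.40954102] 26.75 [ 4.63115644e-01 -6.65968481e-01  4.05948339e-04]
```

View pics/y_side.png

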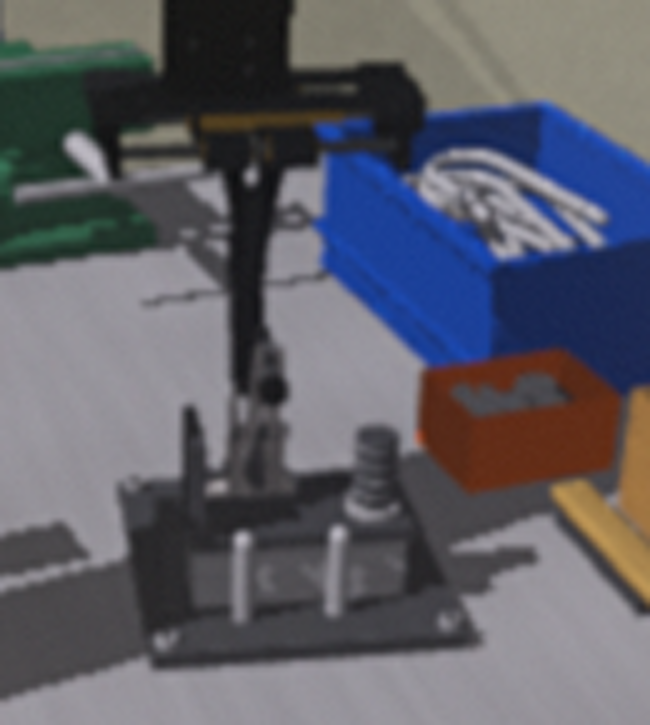

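View pics/y.png

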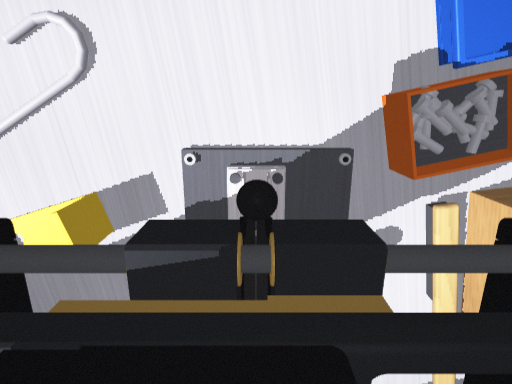

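carry_out(targets=[[[0,1.5,7.6],[0,0,0]],[[0,1.9,7.5],[0,0,0]],[[0,2.4,7.4],[0,0,0]],[[0,2.8,7.2],[0,0,0]],[[0,3.2,7.0],[0,0,0]],[[0,3.6,6.8],[0,0,0]],[[0,4.0,6.6],[0,0,0]],[[0,4.4,6.4],[0,0,0]],[[0,0,0],[0,0,0]]])

```text
time_s: 27.75
tool_pos: [0.5725, 0.2397, 0.1449]
tool_rot: [-90.0, -0.1, -9.5]
force: [-0.4, -0.4, -0.4]
grip_width: 0.0006
```

Run:
```python
from th import *
o,im=shot("wrist","y2"); p=np.array(o["tool_pos"])-[.5566,.0728,0]; print(o["tool_rot"],o["time_s"],o["force"], "fix xy", p[0]*.987-p[1]*.163,p[0]*.163+p[1]*.987,p[2])
o,im=shot("side","y2_side",(200,80,330,225),5)
```

```text
[-8.99960593e+01 -5.92402831e-02 -9.45027351e+00] 27.75 [-0.39467188 -0.37138969 -0.4189382 ] fix xy -0.011485544572606803 0.16734015048991677 0.1449161671900485
```

View pics/y2_side.png

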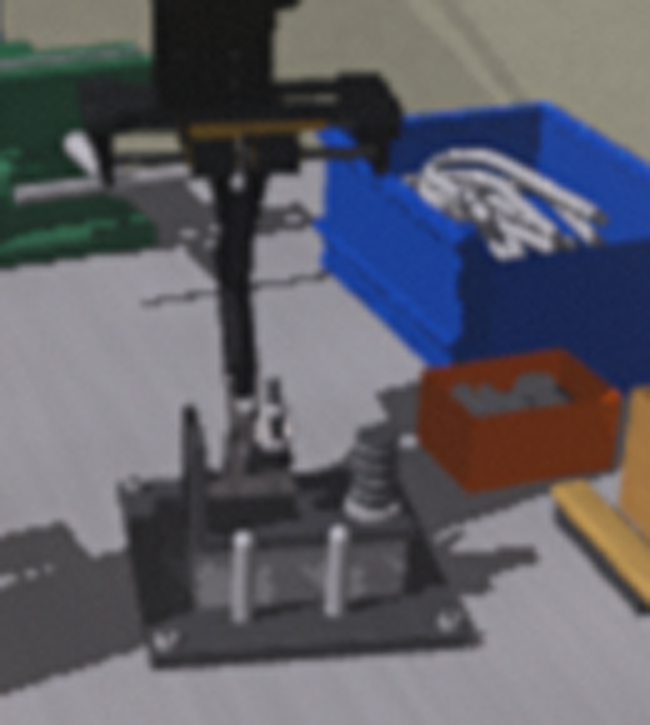

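View pics/y2.png

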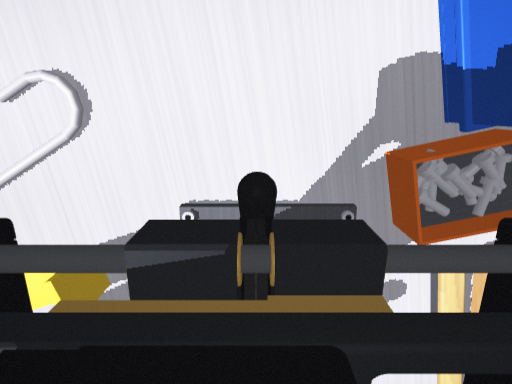

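carry_out(targets=[[[0,4.8,5.5],[0,0,0]],[[0,5.1,5.5],[0,0,0]],[[0,5.4,5.3],[0,0,0]],[[0,5.7,5.0],[0,0,0]],[[0,6.0,4.8],[0,0,0]],[[0,6.3,4.5],[0,0,0]],[[0,6.6,4.1],[0,0,0]],[[0,6.8,3.7],[0,0,0]],[[0,7.0,3.3],[0,0,0]],[[0,0,0],[0,0,0]]])

```text
time_s: 28.85
tool_pos: [0.579, 0.2793, 0.0905]
tool_rot: [-90.1, 0.0, -9.5]
force: [-0.3, -0.6, 0.6]
grip_width: 0.0005
```

Run:
```python
from th import *
o=env.get_obs(); p=np.array(o["tool_pos"])-[.5566,.0728,0]; print(o["tool_rot"],o["time_s"],o["force"], "fix xy", p[0]*.987-p[1]*.163,p[0]*.163+p[1]*.987,p[2])
```

```text
[-9.01087254e+01  8.24796679e-03 -9.50656208e+00] 28.85 [-0.30392623 -0.60479846  0.57681304] fix xy -0.011588623837904398 0.20741142535535 0.09050897685776842
```

carry_out(targets=[[[0,6.0,2.9],[0,0,0]],[[0,6.0,2.5],[0,0,0]],[[0,3.0,2.0],[0,0,0]],[[0,0,0],[0,0,0]],[[0,0,0],[0,0,0]]])

```text
time_s: 29.35
tool_pos: [0.5808, 0.2846, 0.0773]
tool_rot: [-90.2, -0.0, -9.6]
force: [-3.8, -4.8, 7.2]
grip_width: 0.0004
```

Run:
```python
from th import *
o,im=shot("wrist","z1");  p=np.array(o["tool_pos"])-[.5566,.0728,0]; print(o["tool_rot"],o["time_s"],o["force"], "fix xy", p[0]*.987-p[1]*.163,p[0]*.163+p[1]*.987,p[2])
o,im=shot("side","z1_side",(200,80,330,225),5)
```

```text
[-9.01665082e+01 -2.03986905e-02 -9.60422967e+00] 29.35 [-3.7789749  -4.78888523  7.19057038] fix xy -0.010670983947169851 0.2129396666957616 0.07733865279099685
```

View pics/z1_side.png

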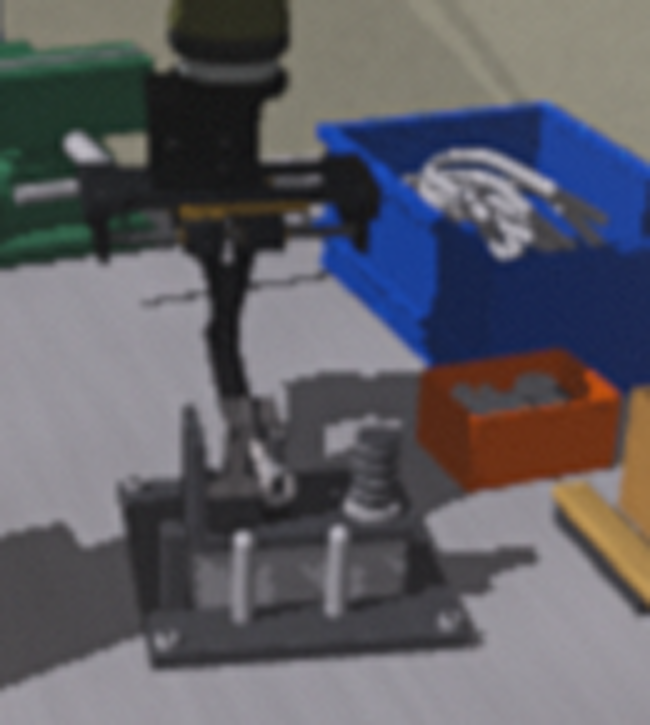

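View pics/z1.png

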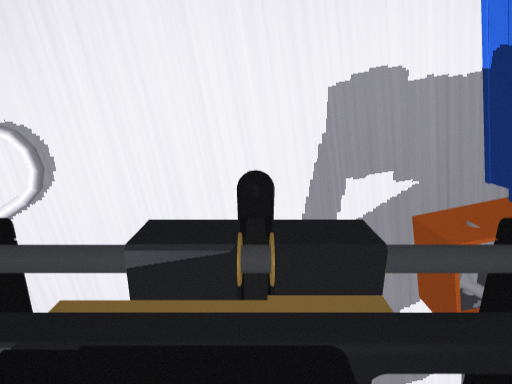

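carry_out(targets=[[[0,2,0.3],[0,0,0]],[[0,2,0.3],[0,0,0]],[[0,0,0],[0,0,0]],[[0,0,0],[0,0,0]]])

```text
time_s: 29.85
tool_pos: [0.581, 0.2846, 0.0766]
tool_rot: [-90.1, 0.0, -9.6]
force: [-11.0, -7.6, 22.5]
grip_width: 0.0003
```

carry_out(targets=[[[0,1,0],[0,0,0]],[[0,0,0],[0,0,0]],[[0,0,0],[0,0,0]]])

```text
time_s: 30.15
tool_pos: [0.581, 0.2846, 0.0765]
tool_rot: [-90.1, 0.0, -9.6]
force: [-11.5, -8.9, 26.6]
grip_width: 0.0004
```

carry_out(targets=[[[0,-5,0],[0,0,0]],[[0,-15,-2],[0,0,0]],[[0,-40,-10],[0,0,0]],[[0,-45,-45],[0,0,0]],[[0,-45,-45],[0,0,0]],[[0,-20,-45],[0,0,0]],[[0,0,-30],[0,0,0]],[[0,0,0],[0,0,0]],[[0,0,0],[0,0,0]]])

```text
time_s: 31.05
tool_pos: [0.555, 0.1315, 0.2234]
tool_rot: [-89.9, -0.1, -9.6]
force: [0.2, 0.6, -0.5]
grip_width: 0.0006
```

Run:
```python
from th import *
o,im=shot("wrist","A1"); print(o["tool_pos"],o["time_s"],o["force"])
cv2.imwrite("pics/A1_z.png",cv2.resize(im[0:230,100:420],None,fx=2.5,fy=2.5,interpolation=cv2.INTER_CUBIC))
o,im=shot("side","A1_side",(200,110,330,225),6)
```

```text
[0.55501989 0.13145489 0.22338774] 31.05 [ 0.163031    0.57721894 -0.45566939]
```

View pics/A1_z.png

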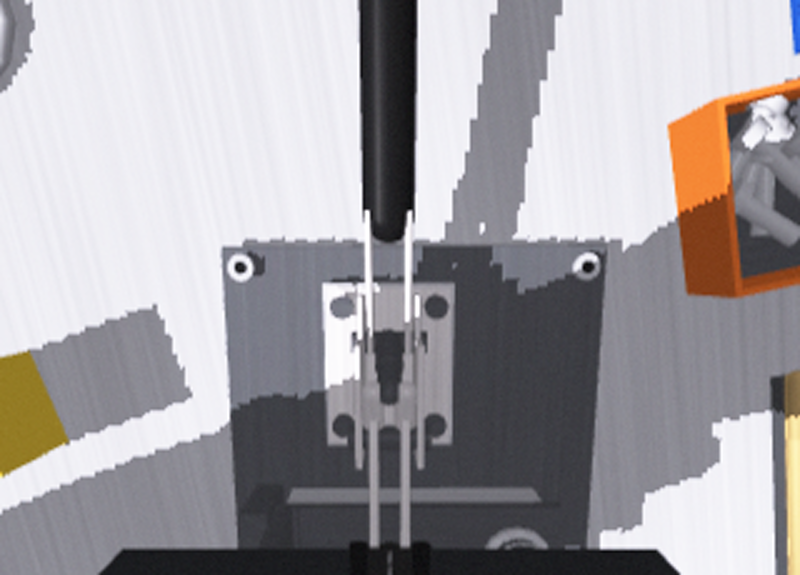

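View pics/A1_side.png

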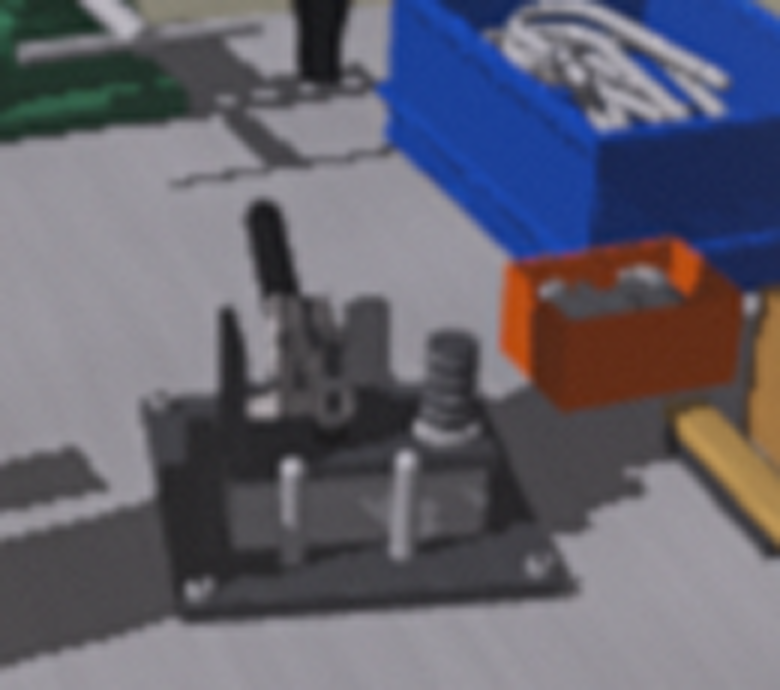

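carry_out(targets=[[[10,0,-45],[0,0,0]],[[10,0,-45],[0,0,0]],[[5,0,-40],[0,0,0]],[[0,0,-10],[0,0,0]],[[0,0,0],[0,0,0]],[[0,0,0],[0,0,0]]])

```text
time_s: 31.75
tool_pos: [0.5565, -0.008, 0.2225]
tool_rot: [-90.0, -0.1, -9.4]
force: [0.6, 0.3, -0.3]
grip_width: 0.0005
```

Run:
```python
from th import *
import fitfix
q=[.5566,.0728,np.radians(-9.4)]
for th in (1.30,1.36,1.403): 
    M=np.array([[-12,97+r*np.sin(th),40+r*np.cos(th)] for r in (130,155)])/1000
    print(th,np.round(proj("side",fitfix.world(q,M)),1).tolist(),np.round(proj("top",fitfix.world(q,M)),1).tolist())
o,im=shot("wrist","B1"); print(o["tool_pos"],o["time_s"],o["force"])
cv2.imwrite("pics/B1_z.png",cv2.resize(im[0:230,100:420],None,fx=2.5,fy=2.5,interpolation=cv2.INTER_CUBIC))
o,im=shot("top","B1_top",(150,120,400,280),3)
for c in ("side","top"):
  for d in env.outline_of(c,"clamp_grip")[:3]: print(c,d["p"],d["xy"])
```

```text
1.3 [[243.8, 146.6], [242.8, 141.9]] [[156.5, 169.6], [148.7, 168.0]]
1.36 [[243.7, 148.4], [242.7, 144.0]] [[156.5, 170.1], [148.8, 168.6]]
1.403 [[243.6, 149.7], [242.6, 145.6]] [[156.6, 170.4], [148.9, 169.0]]
[ 0.55652652 -0.00803676  0.2225346 ] 31.75 [ 0.55361814  0.25559736 -0.25482178]
top 0.61 [166.9, 171.3]
```

View pics/B1_z.png

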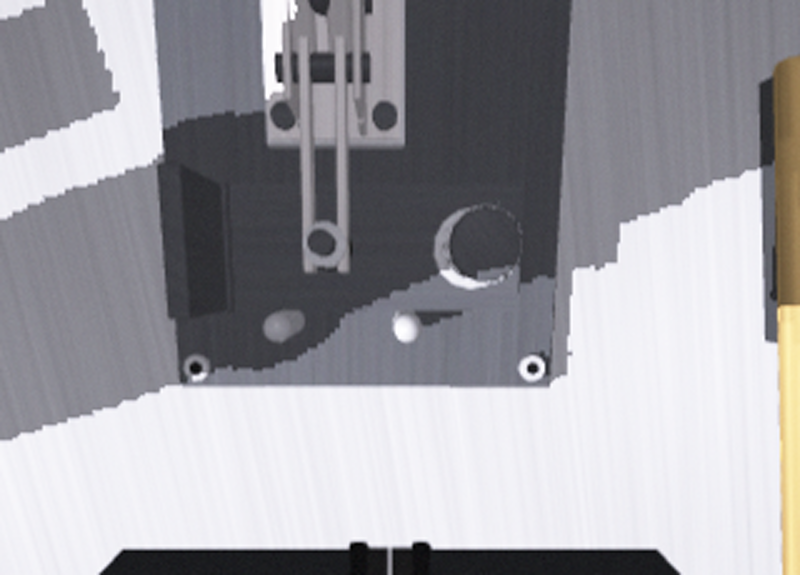

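View pics/B1_top.png

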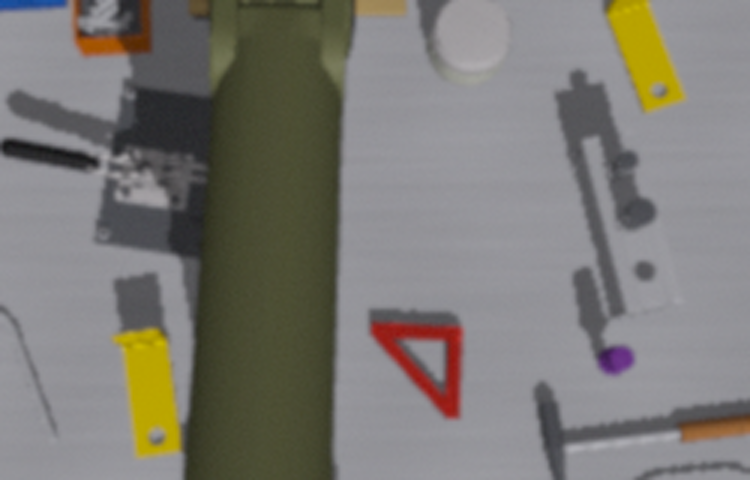

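```bash
python3 -c "
from cell import env
print(env.sign_off()); print(env.get_obs()['time_s'])"
```

```text
the job is handed in; nothing more can be done
None
the job is handed in; nothing more can be done
```

I loaded the grey bracket, pinned it with pin16 from the rack place nearest the robot, closed the toggle clamp, and handed the job in at about 32 s of the 67 s limit. The yellow and purple look-alikes and the other two pins were not touched.

**Last checks**
- **Bracket:** the foot landed on the block at the expected height, with the tool point at 0.0906 m. In the picture the hole was concentric with the bush to within about 1 mm.
- **Pin:** it went in with only a few newtons of force. The collar touched the foot at 0.0785 m, against 0.0784 m predicted.
- **Clamp:** the handle stopped hard; rising from 22 to 27 N moved it only 0.1 mm. Its angle worked out at about 11.4° above level, against 12° for fully closed. The last pictures show the arm level over the foot, the pin seated, and the rest of the bench as it was, as far as the pictures show. The robot was clear of everything.

**What disagreed**
- **Wrist camera:** its calibration changed by 1 to 4 mm between readings, so I aligned the pin by comparing pin and hole within one picture.
- **Early reading:** one position was taken before the arm had settled, which put the pin about 10 mm off. I corrected it with the pin still above the hole.
- **Pin grip:** the gripper read about 25 mm on the pin's grip, which should be 26 mm. The three pins' widths seen in the camera still single out this one as pin16.

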